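Balance the template rack

TASK

The bar of the template rack leans to the left because one wooden template already hangs there. Lift the long template out of its sloping slot and hang it by its top hole on the peg at the right end, let go so that the bar leans to the right, then hang the short template from the holder on the free inner peg on the left, so that the bar ends level with all three templates hanging freely. Lower them gently without pushing the bar onto its stops, and leave the tape measure, the wood block and the brush where they are.

Things in the scene. Friction and masses are not known exactly. Their poses are not given: they have to be found in the camera images.
- long_board_center (a point): long template: light wooden board 200 x 60 x 16 mm, 0.18 kg, three round holes. At the start it stands in one slot of the holder, leaning 35 to 40 degrees with its top towards the robot, its lowest 42 mm in the slot: it comes out along its length. Origin: board centre; x through the thickness, y across the width, z along the length to the top (hole end). The top 30 mm are free for gripping across the thickness.
- long_board_hole (a point): centre of the long template's hanging (top) hole; hole 30 mm across, through the thickness, centre 60 mm below the top edge, 40 mm above the board's centre; same axes as the board
- short_board_center (a point): short template: darker wooden board 140 x 60 x 16 mm, 0.12 kg, two round holes. At the start it stands in the other slot, leaning in the same way, its lowest 42 mm in the slot. Origin: board centre; x through the thickness, y across the width, z along the length to the top (hole end). The top 30 mm are free for gripping across the thickness.
- short_board_hole (a point): centre of the short template's hanging (top) hole; hole 30 mm across, through the thickness, centre 60 mm below the top edge, 10 mm above the board's centre; same axes as the board
- hung_board_hole (a point): centre of the 30 mm hole of the template that already hangs on the left outer peg; that template is like the short one (140 x 60 x 16 mm, 0.12 kg) and stays there
- hung_board_center (a point): centre of that hanging template (10 mm below its hole centre)
- bar (a joint): lean (rad) of the wooden bar (370 mm long, 20 high, 16 deep) about its pivot, 230 mm above the bench: 0 level, positive = left end (robot's left) down; stops at +-0.36. A soft damped spring (1 N m/rad) centres it: it rests at 0.18 with the first template alone, about -0.09 with the long one added on the right, about 0 with all three
- peg_right (a point): middle of the one peg at the right end, 150 mm from the pivot. Every peg is a 10 mm steel rod standing out from the bar towards the robot; x axis along it towards the bar, y along the bar to the left, z up. Bar face 30 mm behind the middle; 28 mm in front of it begins an end button 16 mm across, 5 thick. A hung hole's centre lies 10 mm below the peg axis
- peg_left_inner (a point): middle of the free inner peg on the left, 80 mm from the pivot; otherwise like the right peg
- peg_left_outer (a point): middle of the outer peg on the left, 150 mm from the pivot, on which the first template hangs
- rack: the rack: wooden foot 150 x 220 x 12 mm, post 247 mm high behind the bar; fixed; origin under the post, on the bench; its x axis points away from the pegs, as the pegs' x axes do
- holder: the template holder: fixed foot 200 x 240 mm with two sloping plywood slots 120 mm apart, each open at the top (slot about 64 x 19 mm, 42 mm deep); which template stands in which slot varies
- long_board: the long template itself; origin at the middle of its bottom edge, 100 mm from its centre; same axes as point long_board_center
- short_board: the short template itself; origin at the middle of its bottom edge, 70 mm from its centre; same axes as point short_board_center
- hung_board: the template that hangs at the start; origin at the middle of its bottom edge, 70 mm from its centre; same axes as point hung_board_center
- tape_measure: tape measure 58 x 77 x 62 mm on the bench; a bystander, origin under its centre
- offcut: wood block 75 x 83 x 40 mm on the bench; a bystander, origin under its centre
- brush: flat brush 215 x 60 x 15 mm on the bench; a bystander, origin under its centre
There are look-alikes about, which are no part of the job. Leave any purple look-alike of the hung_board alone.

How it is judged:
On the way, in this order (a step that is already met when the one before it is completed fails the run):
1. the long template hangs released on the right peg while the short one is not yet hung, and the bar leans to the right (distance between long_board_hole and peg_right below 0.03 m and contact force between long_board and rack above 0.4 N and contact force between long_board and the fingers below 0.1 N and value of joint bar below -0.04 rad and distance between short_board_hole and peg_left_inner above 0.06 m), for 0.2 s.
2. the short template hangs released on the inner left peg and the bar is level (distance between short_board_hole and peg_left_inner below 0.03 m and contact force between short_board and rack above 0.4 N and contact force between short_board and the fingers below 0.1 N and value of joint bar between -0.05 and 0.05 rad), for 0.2 s.
At the end, for the whole second after the job is handed in: all three templates hang upright (within 0.3 rad), released and nearly at rest (0.08 m/s), hole centre within 30 mm of the peg's middle: long one on the right peg, short one on the inner left peg, first one still on the outer left peg; bar level within 0.05 rad and still (all of step 2 and distance between long_board_hole and peg_right below 0.03 m and contact force between each of long_board, hung_board and rack above 0.4 N and contact force between each of long_board, hung_board and the fingers below 0.1 N and distance between hung_board_hole and peg_left_outer below 0.03 m and velocity of joint bar between -0.15 and 0.15 rad/s and linear speed of each of long_board, short_board, hung_board below 0.08 m/s and angle between each of long_board_center, short_board_center, hung_board_center's own z axis and vertical below 0.3 rad); the robot touches nothing.
It fails at once if the bar is pushed or dropped down onto one of its stops (lean over 0.33 rad) (value of joint bar above 0.33 rad or value of joint bar below -0.33 rad).
It fails at once if the tape measure is moved by more than 30 mm (distance of tape_measure from where it was at the start of the episode above 0.03 m).
It fails at once if the wood block is moved by more than 30 mm (distance of offcut from where it was at the start of the episode above 0.03 m).
It fails at once if the brush is moved by more than 30 mm (distance of brush from where it was at the start of the episode above 0.03 m).
It also fails if it takes over 70 s, if anything falls off the work surface, if the arm or the gripper's body presses on something with over 40 N, if the wrist force passes 120 N, or if a joint passes its speed limit or range.

ROBOT

A 6-joint arm with a two-finger parallel gripper is mounted at the origin on a cart in front of the work surface, level with it; the furniture and walls round the work are solid. World frame = base frame: x ahead of the robot, y to its left, z up, the work surface at z = 0. Lengths are in m, angles in rad, forces in N, time in s.
With the tool pointing down it reaches from about 0.425 to 0.95 m from the base axis. Payload 3.5 kg.
Tool frame: the origin (TCP) lies at the very end of the fingers, on their centre line; the grasp point (between the pads) lies 19 mm behind it; z points along the fingers, y is the direction in which the jaws open and shut (so a half turn about z gives the same grasp; the last joint's range is limited). The gripper opens to 85 mm and grips with 20 to 120 N. Pads are 22 mm wide; open, the fingers measure 114 mm over their backs; the gripper's body (76 mm by 85 mm) begins 54 mm behind the grasp point. The pads swing forward as they close: fully open they stand 13 mm farther back than shut.
Start: joints at [1.055, 0.286, 1.577, -0, 1.279, -0.15], TCP at [0.241, 0.63, 0.231] pointing down, gripper open.
Joint ranges: [-2.77, 2.77], [-0.9, 2.22], [0.21, 2.48], [-1.53, 4.67], [0.24, 2.81], [-2.84, 2.84]. Speed limits (rad/s): [2.79, 2.79, 3.14, 3.14, 3.14, 3.14].

INTERFACE

Orientations are given as a unit quaternion [x, y, z, w].
In Python, from plant import ctrl, imaging gives the robot as it stands.
- The arm moves only by the shell command python3 -m creep 'ROWS' [OPENING] [FORCE]. ROWS is JSON, one flat list of numbers, 4 for each row, row after row: the shift along the tool's x, y, z in units of 25 mm (1.0 is 25 mm), then the turn about the tool's z in units of 5 degrees (1.0 is 5 degrees). A call has 1 to 20 rows; each row is the pose to reach, as a shift and turn from the pose commanded when the call began, along the tool's axes at that moment; what a row does not reach only later rows make up. A row lasts 1/12 s, in which the tool goes at most 41.7 mm and 7.16 degrees, less where a joint would pass 70% of its speed; a pose out of reach is approached as far as the arm can. A call with a gripper value outside its range is refused whole. OPENING is the closure in counts, from 0 (fully open) to 255 (shut), set as the call begins (- or left out, the last holds). The fingers move at their own pace and stop on an object; FORCE is the grip in N (left out, the last holds). Time passes only in rows, so rows that repeat a pose let the fingers close. It gives the time, the measured TCP pose, the force and the opening at its end, in the units of the state.
- ctrl.get_state(): the state, without advancing time (a new reading comes with each control period).
- imaging.read_camera(name): name is "scene" or "top" or "wrist"; returns the picture (384x512x3 uint8, red, green, blue); there is no depth.
- imaging.camera_info(name): a dict with "intrinsics" (3x3 intrinsics, pixels), "origin" and "attitude" of the camera in the world. Camera axes: x right, y down, z forward; pixel columns grow to the right and rows downward; lengths in m; the calibration is good to about 2 mm. A picture is of the moment at which its call begins: read the wrist's pose just before it. camera_info takes no time and is no camera call; for the wrist camera it gives the pose at the moment of the call.
- ctrl.sign_off(): hands the job in, once; it reports no verdict.
Trained networks look in the newest picture that a camera, given by its name, has taken for a name from the list of things; names that differ only in an ending like _2 or _b are one class to them, and where a whole thing is asked for, a point or a joint stands for the part that bears it (a point fixed in the world has none). Each returns a list of dicts, best first, with "p" (0 to 1); they miss things now and then, are a little off and sometimes report something else, mostly with a low value. They report only what shows in the picture. A call takes as long as a camera call. They do not tell look-alikes from the thing itself.
- imaging.silhouettes(camera, name): "mask" (384x512 bool, what is visible of it) and "uv" ([column, row] in pixels, amid what is visible of it).
The state is a dict: "time": time; "qpos": joint angles; "dq": joint speeds; "joint_efforts": joint torques, N m; "eef_pos": TCP position; "tcp_rot": TCP orientation; "contact_force": force on the tool from outside, world axes, zero at the start; "wrist_torque": the same for the moment, N m; "opening": opening from 0.0 (shut) to 1.0 (fully open).
Only numpy, scipy, OpenCV 4.12 (cv2) and the standard library are available. Lean on these libraries where they do the work, as an engineer would, in place of code of your own. Each camera call takes 0.05 s, during which the arm holds its last target.

## Working session

There is one attempt and no reset: what is moved stays moved. The work goes in short steps, Python scripts to look and compute and a shell command to move; the robot and the scene stay as the last step left them, time stands still between calls to the robot, and variables do not carry over. Pictures are saved under pics/ and viewed, and the job is handed in when it is done.

```bash
ls -la; mkdir -p pics
python3 - <<'E'
from plant import ctrl, imaging
import cv2,numpy as np
s=ctrl.get_state()
for k in s: print(k,np.round(s[k],4))
for n in ("scene","top","wrist"):
    c=imaging.camera_info(n); print(n,np.round(c["intrinsics"],1).tolist(),np.round(c["origin"],3),np.round(c["attitude"],3).tolist())
    im=imaging.read_camera(n); cv2.imwrite(f"pics/a_{n}.png",im[:,:,::-1]); np.save(f"pics/a_{n}.npy",im)
E
```

```text
total 12
drwxr-xr-x  3 agent agent 4096 Dec  7 13:29 .
drwxr-xr-x 23 root  root  4096 Dec  7 13:29 ..
drwxr-xr-x  2 agent agent 4096 Dec  7 13:29 pics
time 0.0
qpos [ 1.055   0.2872  1.5782  0.      1.2786 -0.15  ]
dq [ 0.001   0.     -0.001   0.0012 -0.0002 -0.0022]
joint_efforts [ 2.50000e-03 -4.05977e+01 -2.92632e+01 -1.00000e-04  5.90000e-03
  0.00000e+00]
eef_pos [0.2411 0.6298 0.2299]
tcp_rot [ 1.819e-01  9.833e-01 -1.100e-03 -4.000e-04]
contact_force [-0.0255  0.1492  0.2967]
wrist_torque [-0.037   0.0196  0.0446]
opening 0.9977
scene [[383.2, 0.0, 251.5], [0.0, 383.2, 191.9], [0.0, 0.0, 1.0]] [ 0.146 -0.886  0.764] [0.862, -0.215, 0.1, -0.449]
top [[376.7, 0.0, 254.9], [0.0, 376.7, 191.6], [0.0, 0.0, 1.0]] [ 0.407 -0.112  1.123] [0.717, -0.695, 0.034, -0.04]
wrist [[301.4, 0.0, 253.5], [0.0, 301.4, 191.1], [0.0, 0.0, 1.0]] [0.163 0.661 0.374] [0.813, 0.559, 0.092, 0.135]
```

View pics/a_scene.png

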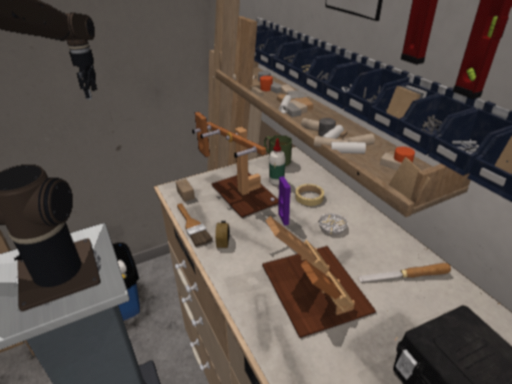

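View pics/a_top.png

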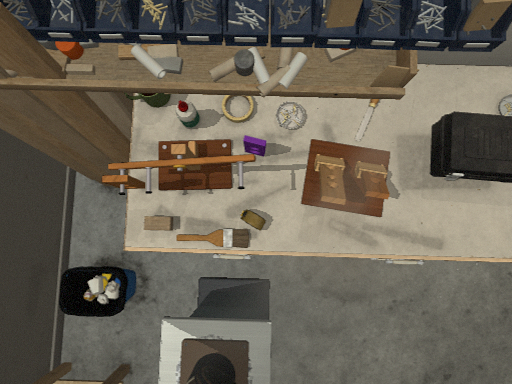

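View pics/a_wrist.png

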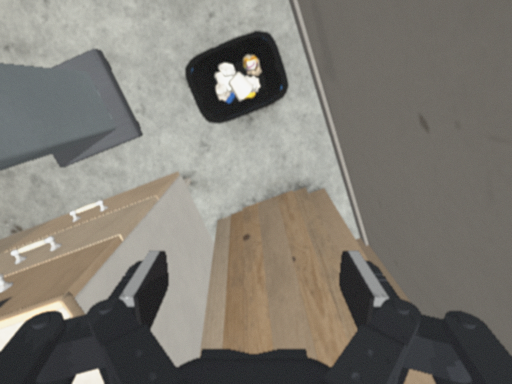

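Run:
```python
import cv2,numpy as np
t=cv2.imread("pics/a_top.png"); s=cv2.imread("pics/a_scene.png")
def crop(im,x0,y0,x1,y1,n,f): cv2.imwrite(n,cv2.resize(im[y0:y1,x0:x1],None,fx=f,fy=f,interpolation=cv2.INTER_CUBIC))
crop(t,95,115,400,255,"pics/b_top.png",2.6)
crop(s,170,95,380,345,"pics/b_scene.png",2.4)
```

```text
(no output)
```

View pics/b_top.png

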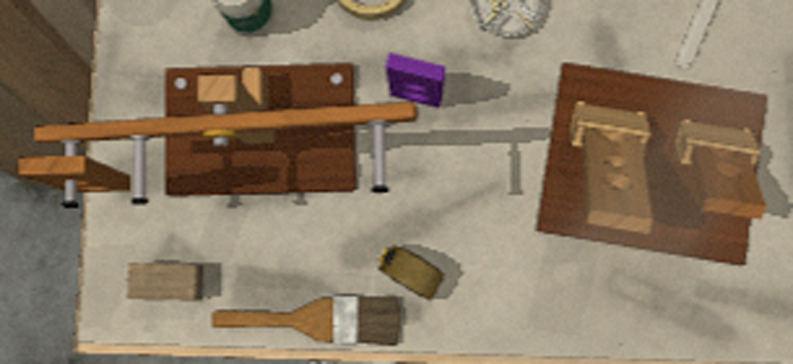

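View pics/b_scene.png

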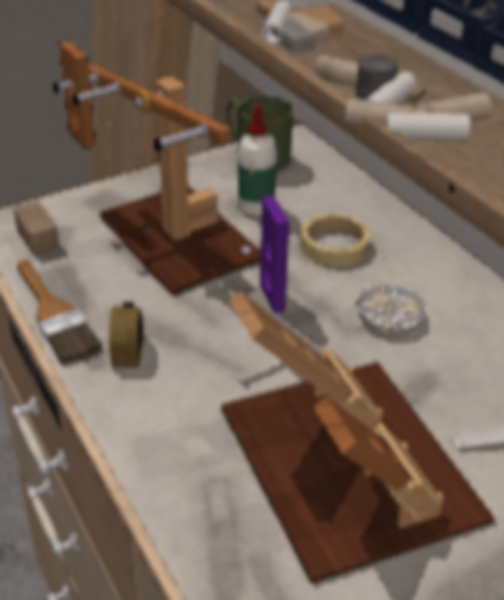

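Run:
```python
from plant import ctrl, imaging
import cv2,numpy as np
t=cv2.imread("pics/a_top.png"); s=cv2.imread("pics/a_scene.png")
def crop(im,x0,y0,x1,y1,n,f):
    o=cv2.resize(im[y0:y1,x0:x1],None,fx=f,fy=f,interpolation=cv2.INTER_CUBIC)
    for x in range((x0+9)//10*10,x1,10):
        cv2.putText(o,str(x),(int((x-x0+.5)*f)-10,10),0,.35,(0,255,255),1); cv2.line(o,(int((x-x0+.5)*f),12),(int((x-x0+.5)*f),18),(0,255,255),1)
    for y in range((y0+9)//10*10,y1,10):
        cv2.putText(o,str(y),(0,int((y-y0+.5)*f)+4),0,.35,(0,255,255),1); cv2.line(o,(24,int((y-y0+.5)*f)),(30,int((y-y0+.5)*f)),(0,255,255),1)
    cv2.imwrite(n,o)
crop(t,300,135,395,220,"pics/c1.png",7)
crop(s,255,205,385,335,"pics/c2.png",4.5)
crop(t,98,130,262,205,"pics/c3.png",4.8)
crop(s,185,105,290,215,"pics/c4.png",5.4)
for cam in ("scene","top"):
    for n in ("long_board","short_board","bar","rack","hung_board","holder","tape_measure"):
        for d in imaging.silhouettes(cam,n)[:3]:
            m=d["mask"]; r,c=np.where(m); print(cam,n,round(d["p"],2),np.round(d["uv"]),m.sum(),c.min(),c.max(),r.min(),r.max())
            np.save(f"pics/m_{cam}_{n}.npy",m) if d is not None else 0
            if n=="hung_board": continue
            break
```

```text
scene long_board 0.72 [295. 240.] 673 267 316 217 262
scene short_board 0.95 [323. 282.] 610 301 341 261 298
scene bar 0.8 [233. 138.] 661 192 265 122 157
scene rack 0.78 [243. 183.] 2848 192 278 122 217
scene hung_board 0.63 [285. 201.] 423 278 289 178 223
scene holder 0.73 [315. 294.] 5178 263 374 246 336
scene tape_measure 0.67 [226. 232.] 305 215 228 221 246
top long_board 0.85 [335. 181.] 852 319 344 164 203
top short_board 0.7 [374. 183.] 538 361 388 172 198
top bar 0.89 [180. 162.] 1398 108 254 154 194
top rack 0.86 [192. 164.] 4541 108 254 139 193
top hung_board 0.97 [121. 183.] 450 101 144 175 188
top hung_board 0.81 [254. 143.] 352 243 264 136 155
top hung_board 0.63 [345. 171.] 3947 301 389 139 216
top holder 0.97 [346. 174.] 3908 301 389 138 217
top tape_measure 0.8 [250. 217.] 299 240 263 210 229
```

View pics/c1.png

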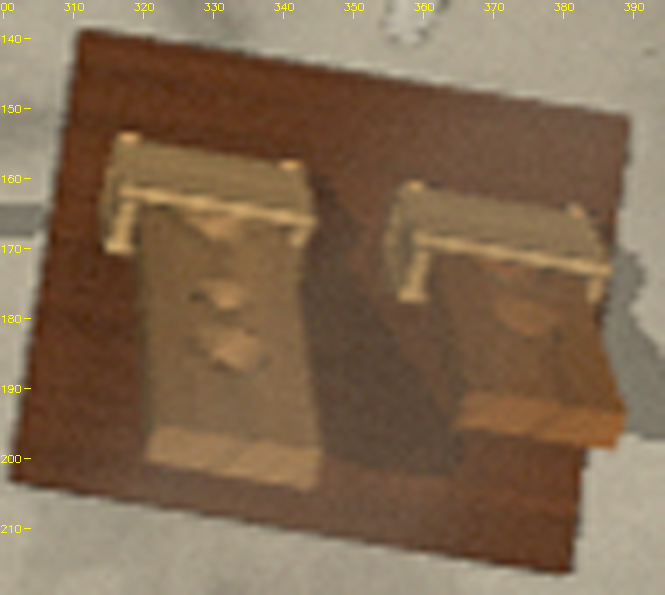

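View pics/c2.png

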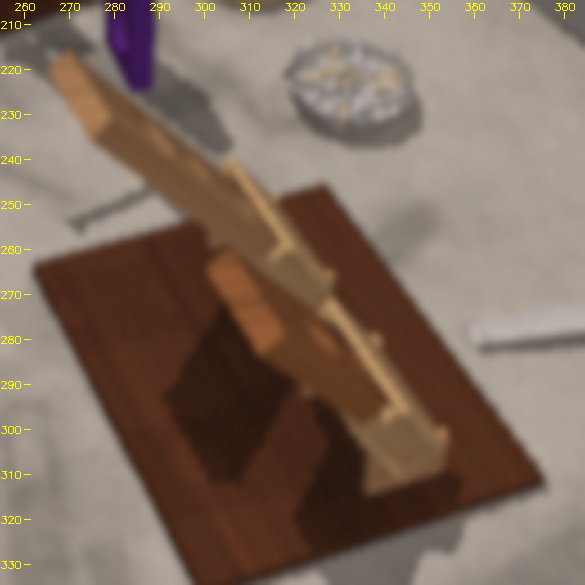

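View pics/c3.png

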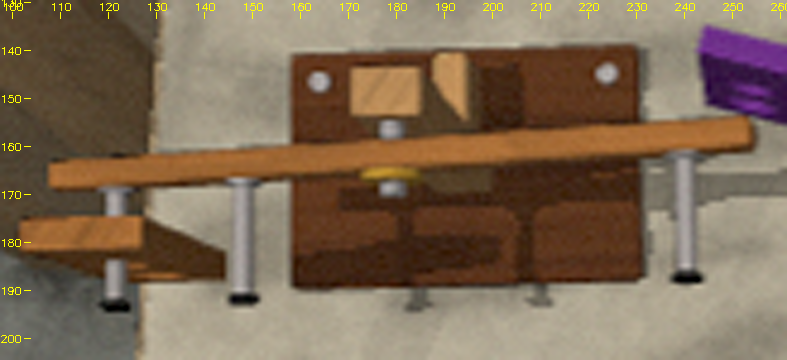

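View pics/c4.png

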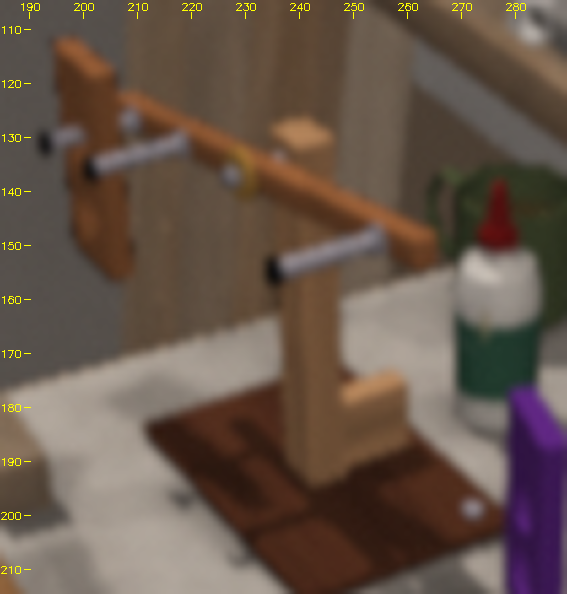

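```bash
cat > h.py <<'E'
from plant import ctrl, imaging
import cv2,numpy as np
from scipy.spatial.transform import Rotation as R
from scipy.optimize import least_squares
def proj(c,P):
    P=np.atleast_2d(P); q=(P-np.array(c["origin"]))@R.from_quat(c["attitude"]).as_matrix()
    K=np.array(c["intrinsics"]); q=q@K.T; return q[:,:2]/q[:,2:]
def board(top,yaw,tilt):  # returns n,y,u
    f=np.array([np.cos(yaw),np.sin(yaw),0]); l=np.array([-np.sin(yaw),np.cos(yaw),0]); z=np.array([0,0,1.])
    u=-np.sin(tilt)*f+np.cos(tilt)*z; n=np.cos(tilt)*f+np.sin(tilt)*z
    return n,l,u
def boardcorners(top,yaw,tilt):
    n,l,u=board(top,yaw,tilt)
    return np.array([top+.008*n+.03*l,top+.008*n-.03*l,top-.008*n+.03*l,top-.008*n-.03*l])
def pegs(p): # x,y of pivot axis at peg middle, z, yaw, lean -> dict of (mid)
    x,y,z,yaw,lean=p
    f=np.array([np.cos(yaw),np.sin(yaw),0]); l=np.array([-np.sin(yaw),np.cos(yaw),0]); zz=np.array([0,0,1.])
    b=np.cos(lean)*l-np.sin(lean)*zz
    c=np.array([x,y,z])
    return c,f,b
def crop(im,x0,y0,x1,y1,n,f,pts=()):
    o=cv2.resize(im[y0:y1,x0:x1],None,fx=f,fy=f,interpolation=cv2.INTER_CUBIC)
    for x in range((x0+9)//10*10,x1,10):
        cv2.putText(o,str(x),(int((x-x0+.5)*f)-10,10),0,.35,(0,255,255),1); cv2.line(o,(int((x-x0+.5)*f),12),(int((x-x0+.5)*f),18),(0,255,255),1)
    for y in range((y0+9)//10*10,y1,10):
        cv2.putText(o,str(y),(0,int((y-y0+.5)*f)+4),0,.35,(0,255,255),1); cv2.line(o,(24,int((y-y0+.5)*f)),(30,int((y-y0+.5)*f)),(0,255,255),1)
    for u,v in pts: cv2.circle(o,(int((u-x0+.5)*f),int((v-y0+.5)*f)),3,(0,0,255),1)
    cv2.imwrite(n,o)
E
python3 - <<'E'
from h import *
T=imaging.camera_info("top"); S=imaging.camera_info("scene")
Lt=np.array([[322,195.5],[344.5,198.5],[320.5,200.5],[344.5,204.5]])
Ls=np.array([[269.5,216],[279.5,229],[265,220.5],[275,235]])
St=np.array([[366.5,190.5],[387.5,193.5],[365,194.5],[387.5,198.5]])
Ss=np.array([[306,260],[317,276],[301.5,264.5],[313,283.5]])
def one(p,t,s):
    C=boardcorners(p[:3],p[3],p[4]); return np.r_[(proj(T,C)-t).ravel(),(proj(S,C)-s).ravel()]
def pose(p,which):
    top=p[:3]; n,l,u=board(top,p[3],p[4])
    return top if which else top-.06*u-.12*l
def joint(p):
    r=[]
    for t,s,w in((Lt,Ls,1),(St,Ss,0)):
        r.append(one(np.r_[pose(p,w),p[3:]],t,s))
    return np.concatenate(r)
x0=[.5,-.35,.15,-.13,.65]
for t,s,k in((Lt,Ls,'L'),(St,Ss,'S')):
    r=least_squares(one,x0,args=(t,s)); print(k,np.round(r.x,4),'rms',np.sqrt(np.mean(r.fun**2)))
r=least_squares(joint,x0); print('J',np.round(r.x,4),np.round(pose(r.x,0),4),np.sqrt(np.mean(r.fun**2)))
n,l,u=board(0,*r.x[3:]); print('bottom L',r.x[:3]-.2*u)
# holder foot corners top
F=np.array([[310.5,138.5],[389,151],[301,203],[381,216.5]])
for uv in F:
    K=np.array(T["intrinsics"]); d=R.from_quat(T["attitude"]).as_matrix()@np.linalg.solve(K,[*uv,1]); o=np.array(T["origin"]); print('foot',np.round(o-d*(o[2]-.012)/d[2],3))
# pegs
off={'r':-.15,'i':.08,'o':.15}
obs=[('r',-.0305,T,(240,187)),('i',-.0305,T,(147.5,192)),('o',-.0305,T,(121.5,193)),('r',.03,T,(240,161.5)),('i',.03,T,(147,168)),
('r',-.0305,S,(235.5,154)),('i',-.0305,S,(201.5,135.5)),('o',-.0305,S,(193,131)),('r',.03,S,(255,148)),('i',.03,S,(218.5,131))]
def pr(p):
    q=[]
    c,f,b=pegs(p)
    for k,a,cam,uv in obs: q.append(proj(cam,c+off[k]*b+a*f)[0]-uv)
    return np.concatenate(q)
r=least_squares(pr,[.5,.05,.23,-.05,.18]); print('rack',np.round(r.x,4),np.sqrt(np.mean(r.fun**2))); print(np.round(r.fun.reshape(-1,2),1).tolist())
c,f,b=pegs(r.x)
for k in off: print(k,np.round(c+off[k]*b,4))
E
```

```text
L [ 0.4914 -0.2976  0.1877 -0.1083  0.7381] rms 0.6180991915308316
S [ 0.5138 -0.4212  0.14   -0.1417  0.9114] rms 0.8373858971694006
J [ 0.4915 -0.2975  0.1872 -0.1263  0.6785] [ 0.5137 -0.4213  0.1405] 0.7991063703511261
bottom L [ 0.61598012 -0.31335324  0.03151065]
foot [ 0.69  -0.264  0.012]
foot [ 0.659 -0.499  0.012]
foot [ 0.495 -0.239  0.012]
foot [ 0.462 -0.474  0.012]
rack [0.5299 0.0794 0.2311 0.0604 0.1814] 0.35399506113567564
[[0.2, -0.1], [0.2, -0.2], [-0.3, 0.2], [-0.4, -0.4], [0.7, -0.8], [-0.3, 0.1], [-0.4, 0.1], [-0.4, 0.0], [-0.4, 0.1], [-0.2, -0.1]]
r [ 0.5388 -0.0679  0.2582]
i [0.5251 0.1579 0.2167]
o [0.521  0.2267 0.2041]
```

```bash
cat >> h.py <<'E'
def st():
    s=ctrl.get_state(); M=R.from_quat(s["tcp_rot"]).as_matrix(); return s,np.array(s["eef_pos"]),M
def units(target,heading=None,start=None):
    s,p,M=st(); p=p if start is None else np.array(start)
    d=M.T@(np.array(target)-p)/.025
    h=np.arctan2(M[1,1],M[0,1]); t=0 if heading is None else -np.degrees((heading-h+np.pi)%(2*np.pi)-np.pi)/5
    return np.round(d,2).tolist()+[round(t,2)]
E
python3 - <<'E'
from h import *
print(units([.46,.30,.42],-.13),units([.50,-.2975,.36],-.13),units([.5009,-.2987,.36],-.13))
E
```

```text
[-12.89, -9.21, -7.55, np.float64(15.3)] [-22.93, -30.96, -5.15, np.float64(15.3)] [-22.98, -30.99, -5.15, np.float64(15.3)]
```

```bash
python3 -m creep '[-0.5,-0.4,-0.7,0.7, -1.6,-1.2,-1.8,2.0, -3.0,-2.2,-3.0,3.4, -4.5,-3.3,-4.2,4.8, -6.0,-4.4,-5.4,6.2, -7.5,-5.5,-6.4,7.6, -9.0,-6.6,-7.2,9.0, -10.5,-7.7,-7.5,10.4, -11.8,-8.7,-7.5,11.8, -12.9,-10.0,-7.5,13.2, -13.6,-11.4,-7.5,14.5, -14.2,-12.8,-7.5,15.3, -14.8,-14.2,-7.5,15.3, -15.4,-15.6,-7.5,15.3, -16.0,-17.0,-7.5,15.3, -16.6,-18.3,-7.5,15.3, -17.2,-19.6,-7.5,15.3, -17.8,-20.9,-7.5,15.3, -18.4,-22.2,-7.3,15.3, -19.0,-23.5,-7.0,15.3]' 0 30
python3 - <<'E'
from h import *
print(units([.5009,-.2987,.30],-.13))
E
```

```text
time: 2.52
eef_pos: [0.4738, -0.0773, 0.4099]
tcp_rot: [0.752, 0.66, 0.001, 0.001]
contact_force: [0.3, 0.4, -0.1]
opening: 0.998
[-8.64, 2.21, 4.41, np.float64(-0.0)]
```

```bash
python3 -m creep '[-1.2,0.3,0.4,0, -2.7,0.7,1.2,0, -4.2,1.1,2.0,0, -5.7,1.5,2.8,0, -7.1,1.8,3.6,0, -8.1,2.1,4.2,0, -8.6,2.2,4.4,0, -8.6,2.2,4.4,0]'
python3 - <<'E'
from h import *
im=imaging.read_camera("wrist")[:,:,::-1]; c=imaging.camera_info("wrist"); cv2.imwrite("pics/d_wrist.png",im)
np.save("pics/d_wrist.npy",np.array([c["origin"],c["attitude"][:3]],dtype=object),allow_pickle=True)
import pickle; pickle.dump(c,open("pics/d_c.pkl","wb"))
print(units([.5009,-.2987,.161],-.13))
for top,th in (([.4915,-.2975,.1872],.6785),([.5137,-.4213,.1405],.6785)): print(np.round(proj(c,boardcorners(np.array(top),-.1263,th)),1).tolist())
s,p,M=st(); print('tcp',proj(c,p))
E
```

```text
time: 3.18
eef_pos: [0.4996, -0.2973, 0.2958]
tcp_rot: [0.753, 0.658, -0.0, -0.002]
contact_force: [-0.6, 1.4, -0.8]
opening: 1.002
[-0.12, 0.05, 5.47, np.float64(-0.02)]
[[252.3, 160.0], [252.8, 224.8], [238.2, 157.5], [239.6, 220.3]]
[[287.0, 255.7], [285.5, 300.3], [275.3, 251.2], [274.4, 294.8]]
tcp [[255.62473167 252.79137764]]
```

View pics/d_wrist.png

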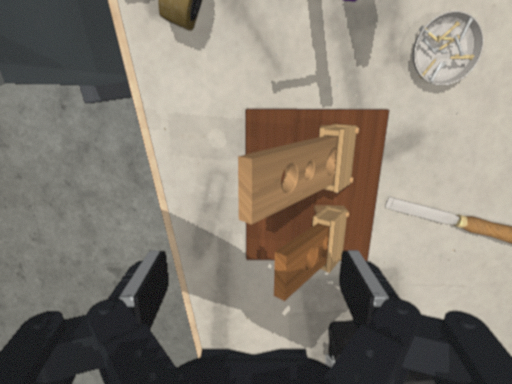

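Run:
```python
from h import *
import pickle; c=pickle.load(open("pics/d_c.pkl","rb")); im=cv2.imread("pics/d_wrist.png")
pts=np.vstack([proj(c,boardcorners(np.array(t),-.1263,.6785)) for t in ([.4915,-.2975,.1872],[.5137,-.4213,.1405])])
crop(im,230,105,390,305,"pics/d2.png",3.0,pts)
crop(im,230,105,390,305,"pics/d3.png",3.0)
```

```text
(no output)
```

View pics/d2.png

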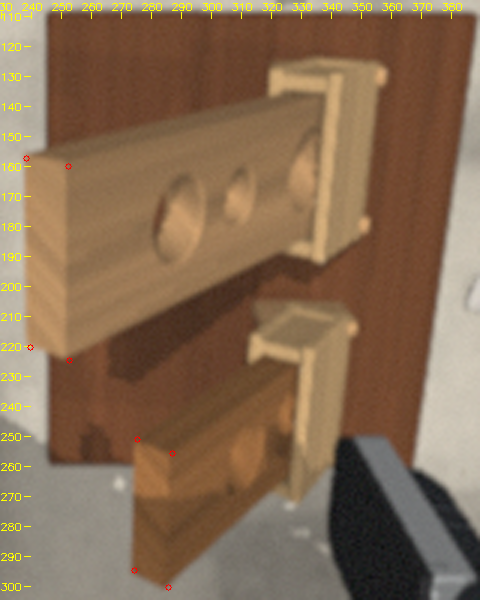

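```bash
python3 -m creep '[0,0.1,0.6,0, 0,0.1,1.8,0, 0,0.1,3.1,0, -0.1,0.1,4.2,0, -0.1,0.1,5.0,0, -0.1,0.1,5.4,0, -0.1,0.1,5.4,0]'
python3 - <<'E'
from h import *
im=imaging.read_camera("wrist")[:,:,::-1]; cv2.imwrite("pics/e_wrist.png",im)
print(units([.5019,-.2988,.161],-.13))
E
```

```text
time: 3.82
eef_pos: [0.5024, -0.2961, 0.1624]
tcp_rot: [0.751, 0.66, -0.0, -0.001]
contact_force: [-0.8, 0.1, -0.3]
opening: 0.998
[-0.07, -0.04, 0.13, np.float64(0.02)]
```

View pics/e_wrist.png

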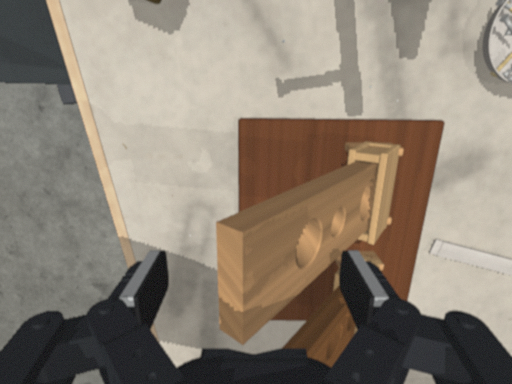

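```bash
python3 -m creep '[-0.05,0,0.05,0, -0.1,0,0.05,0, -0.1,0,0.05,0, -0.1,0,0.05,0]' 110 30
python3 - <<'E'
from h import *
im=imaging.read_camera("wrist")[:,:,::-1]; cv2.imwrite("pics/e2_wrist.png",im)
E
```

```text
time: 4.2
eef_pos: [0.503, -0.3014, 0.1638]
tcp_rot: [0.752, 0.66, 0.0, 0.001]
contact_force: [0.5, -0.4, -0.8]
opening: 0.574
```

View pics/e2_wrist.png

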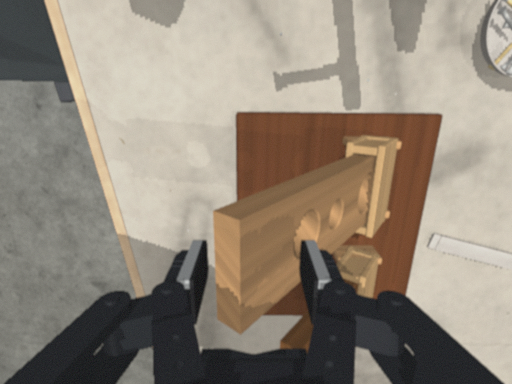

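```bash
python3 -m creep '[0,0,0,0, 0,0,0,0, 0,0,0,0, 0,0,0,0, 0,0,0,0]' 255 30
python3 - <<'E'
from h import *
im=imaging.read_camera("wrist")[:,:,::-1]; cv2.imwrite("pics/e3_wrist.png",im)
s,p,M=st(); print(s["opening"],s["contact_force"],p)
E
```

```text
time: 4.67
eef_pos: [0.5037, -0.3017, 0.1646]
tcp_rot: [0.752, 0.659, 0.001, 0.002]
contact_force: [-0.6, 0.6, 5.8]
opening: 0.383
0.37970502016582275 [-1.27886116  0.27491633  5.72615176] [ 0.5036988  -0.30168526  0.1645931 ]
```

View pics/e3_wrist.png

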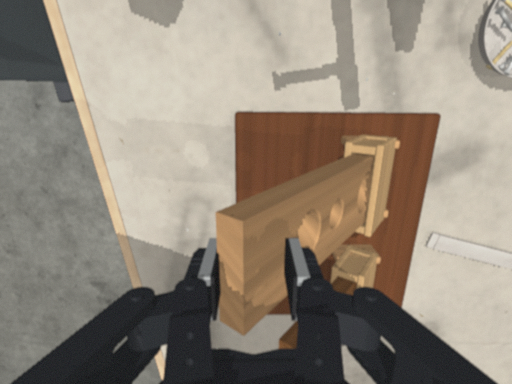

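```bash
python3 -m creep '[0,-0.08,-0.1,0, 0,-0.17,-0.21,0, 0,-0.26,-0.32,0, 0,-0.35,-0.43,0, 0,-0.44,-0.54,0, 0,-0.52,-0.65,0, 0,-0.6,-0.75,0]'
python3 - <<'E'
from h import *
im=imaging.read_camera("wrist")[:,:,::-1]; cv2.imwrite("pics/f1_wrist.png",im)
s,p,M=st(); print(s["opening"],s["contact_force"],p)
E
```

```text
time: 5.3
eef_pos: [0.4899, -0.2995, 0.182]
tcp_rot: [0.752, 0.659, 0.002, 0.004]
contact_force: [5.4, -0.8, -1.2]
opening: 0.374
0.3696119485545252 [ 4.95958353 -0.04990406 -0.57423184] [ 0.48971073 -0.299562    0.1825167 ]
```

View pics/f1_wrist.png

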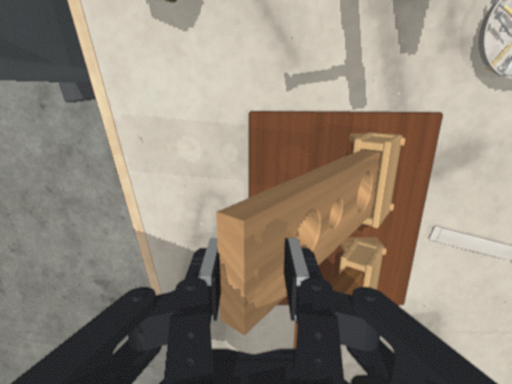

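```bash
python3 -m creep '[0,-0.1,-0.12,0, 0,-0.2,-0.25,0, 0,-0.32,-0.4,0, 0,-0.45,-0.56,0, 0,-0.58,-0.72,0, 0,-0.7,-0.87,0, 0,-0.8,-1.0,0, 0,-0.85,-1.06,0]'
python3 - <<'E'
from h import *
im=imaging.read_camera("wrist")[:,:,::-1]; cv2.imwrite("pics/f2_wrist.png",im)
im=imaging.read_camera("scene")[:,:,::-1]; cv2.imwrite("pics/f2_scene.png",im); crop(im,225,110,375,310,"pics/f2_sc.png",3)
s,p,M=st(); print(s["opening"],s["contact_force"],p)
E
```

```text
time: 6.02
eef_pos: [0.4653, -0.2957, 0.2069]
tcp_rot: [0.752, 0.66, -0.001, -0.001]
contact_force: [-0.6, -0.2, -2.2]
opening: 0.175
0.16995105231684196 [-0.03194879 -0.54744049 -1.76188   ] [ 0.46580634 -0.29588461  0.20706558]
```

View pics/f2_wrist.png

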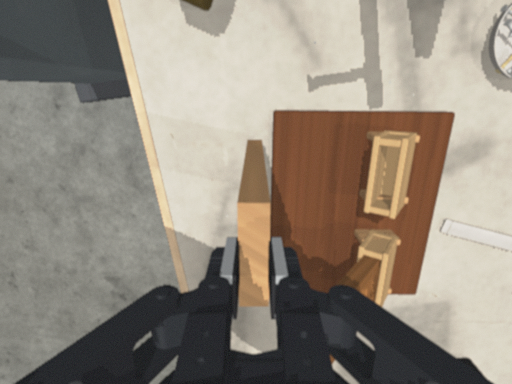

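View pics/f2_sc.png

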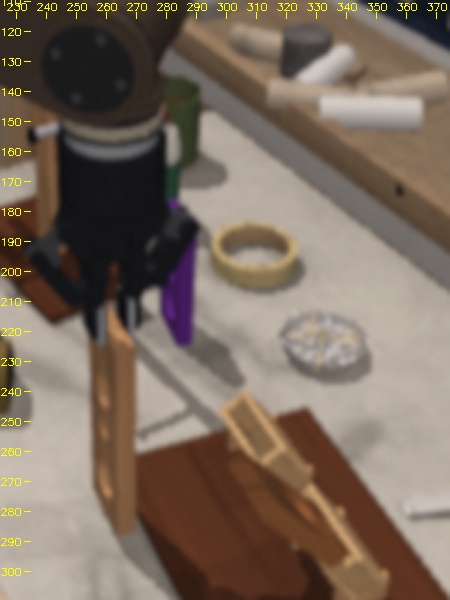

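Run:
```python
from h import *
im=cv2.imread("pics/f2_wrist.png"); crop(im,205,130,310,320,"pics/f3.png",3.1)
s=cv2.imread("pics/f2_scene.png"); crop(s,245,195,285,295,"pics/f4.png",6)
```

```text
(no output)
```

View pics/f3.png

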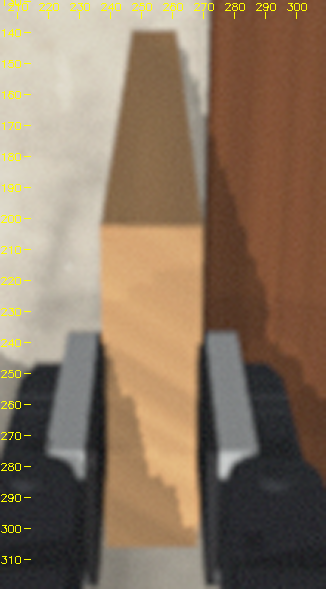

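View pics/f4.png

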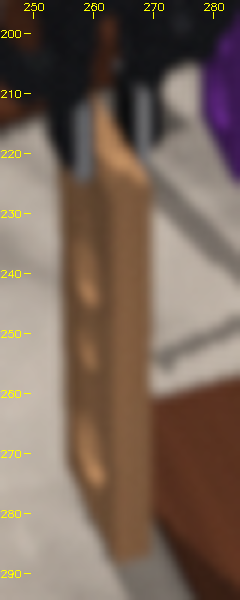

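```bash
cat >> h.py <<'E'
def ingrip(cam,M,p,obs,L,x0=(0,0,-.02,0,0)):
    # obs: list of ((sx,sy,end), uv) ; board in tool frame: width along tool x, thickness along tool y, top toward -z
    def pts(q):
        Rm=R.from_euler('yx',[q[3],q[4]]).as_matrix()
        return lambda sx,sy,e: p+M@(np.array(q[:3])+Rm@np.array([sx*.03,sy*.008,e*L]))
    def f(q):
        g=pts(q); return np.r_[np.concatenate([proj(cam,g(*k))[0]-uv for k,uv in obs]),q[4]*100]
    r=least_squares(f,x0); return r.x,np.round(r.fun,1)
E
python3 - <<'E'
from h import *
s,p,M=st(); c=imaging.camera_info("wrist")
print(p,np.round(M,3).tolist())
obs=[((1,-1,0),(237,202)),((1,1,0),(270,202)),((-1,-1,0),(239.,306)),((-1,1,0),(268.,306)),((1,-1,1),(247.5,140)),((1,1,1),(261,140))]
print(ingrip(c,M,p,obs,.2))
S=imaging.camera_info("scene")
E
```

```text
[ 0.46580634 -0.29588461  0.20706558] [[0.13, 0.992, -0.001], [0.992, -0.13, 0.001], [0.001, -0.001, -1.0]]
(array([ 0.00255909, -0.00115369, -0.00862769, -0.01313746, -0.00336483]), array([-0.1,  0. ,  0.1,  0.1, -0.2, -0.1,  0.3, -0. , -0.5,  0. ,  0.4,
        0. , -0.3]))
```

```bash
cat >> h.py <<'E'
def ray(cam,uv,z):
    K=np.array(cam["intrinsics"]); d=R.from_quat(cam["attitude"]).as_matrix()@np.linalg.solve(K,[*uv,1]); o=np.array(cam["origin"]); return o+d*(z-o[2])/d[2]
E
python3 - <<'E'
from h import *
T=imaging.camera_info("top"); S=imaging.camera_info("scene")
t=cv2.imread("pics/a_top.png"); crop(t,235,125,275,235,"pics/g1.png",5)
for uv in ((244,136),(265,141),(243,152),(264,157)): print('purple top@.14',np.round(ray(T,uv,.14),3))
for uv in ((241,212),(256,209),(263,222),(250,230)): print('tape@.06',np.round(ray(T,uv,.06),3))
h=.0604; f=np.array([np.cos(h),np.sin(h),0]); l=np.array([-np.sin(h),np.cos(h),0]); z=np.array([0,0,1])
mid=np.array([.5388,-.0679,.2582])
for a,dz in ((-.06,-.002),(0,-.002)):
    hole=mid+a*f+dz*z; tcp=hole-(.0018*l-.0012*f)+.0514*z
    print(a,np.round(tcp,4),units(tcp,h))
print('via',units([.44,-.29,.33],h))
E
```

```text
purple top@.14 [ 0.659 -0.069  0.14 ]
purple top@.14 [ 0.647 -0.126  0.14 ]
purple top@.14 [ 0.616 -0.068  0.14 ]
purple top@.14 [ 0.604 -0.124  0.14 ]
tape@.06 [ 0.46  -0.065  0.06 ]
tape@.06 [ 0.47  -0.107  0.06 ]
tape@.06 [ 0.434 -0.127  0.06 ]
tape@.06 [ 0.411 -0.092  0.06 ]
-0.06 [ 0.4802 -0.0732  0.3076] [8.91, -0.59, -4.02, np.float64(-2.19)]
0 [ 0.5401 -0.0696  0.3076] [9.36, 1.76, -4.02, np.float64(-2.19)]
via [0.1, -1.06, -4.92, np.float64(-2.19)]
```

View pics/g1.png

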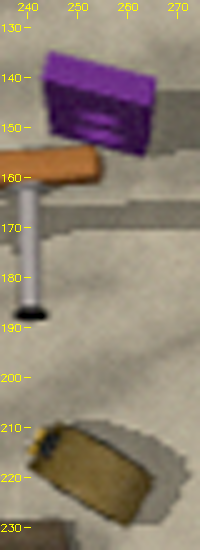

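```bash
python3 -m creep '[0,-0.1,-0.5,0, 0,-0.2,-1.3,-0.3, 0.4,-0.3,-2.2,-0.7, 1.2,-0.5,-3.1,-1.1, 2.2,-0.6,-3.7,-1.5, 3.3,-0.6,-4.0,-1.9, 4.4,-0.6,-4.0,-2.2, 5.5,-0.6,-4.0,-2.2, 6.6,-0.6,-4.0,-2.2, 7.6,-0.6,-4.0,-2.2, 8.4,-0.6,-4.0,-2.2, 8.8,-0.6,-4.0,-2.2, 8.9,-0.6,-4.0,-2.2, 8.9,-0.6,-4.0,-2.2]' - 45
python3 - <<'E'
from h import *
import pickle
im=imaging.read_camera("wrist")[:,:,::-1]; cv2.imwrite("pics/h_wrist.png",im); pickle.dump((imaging.camera_info("wrist"),st()[1],st()[2]),open("pics/h_c.pkl","wb"))
t=imaging.read_camera("top")[:,:,::-1];cv2.imwrite("pics/h_top.png",t)
s=imaging.read_camera("scene")[:,:,::-1];cv2.imwrite("pics/h_scene.png",s); crop(s,170,95,300,235,"pics/h_sc.png",4.2)
s,p,M=st(); print(s["opening"],s["contact_force"],p, units([.4802,-.0732,.3076],.0604))
E
```

```text
time: 7.28
eef_pos: [0.4805, -0.0735, 0.3079]
tcp_rot: [0.685, 0.729, -0.0, 0.0]
contact_force: [-0.4, -1.3, -1.5]
opening: 0.168
0.1638016645905724 [ 0.65710363 -0.67803823 -1.60362839] [ 0.48042335 -0.07454042  0.30750507] [0.05, -0.01, -0.0, np.float64(0.0)]
```

View pics/h_wrist.png

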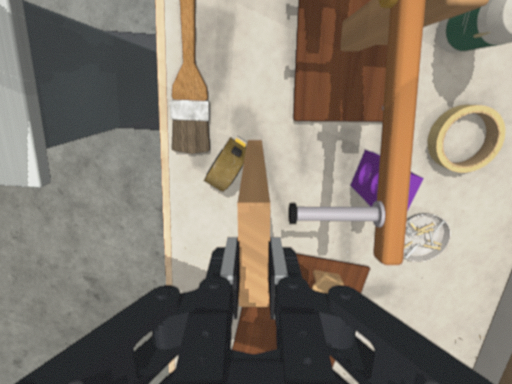

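View pics/h_sc.png

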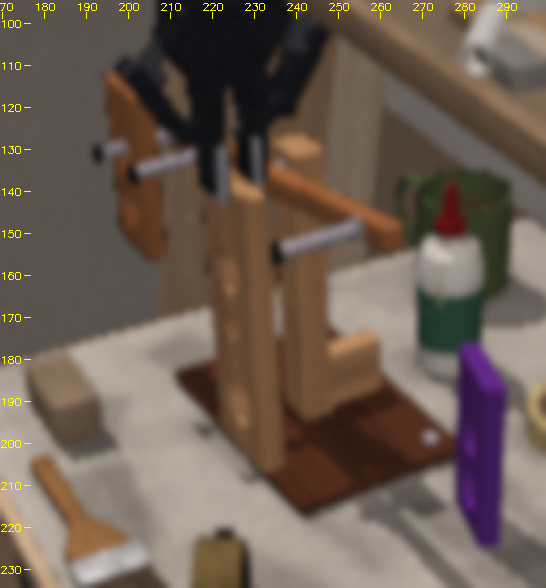

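Run:
```python
from h import *
import pickle
c,p,M=pickle.load(open("pics/h_c.pkl","rb")); S=imaging.camera_info("scene")
h=.0604; f=np.array([np.cos(h),np.sin(h),0]); mid=np.array([.5388,-.0679,.2582])
print(proj(c,[mid-.0305*f,mid+.03*f]))
tb=p+M@np.array([.0026,-.0012,-.0086]); Rm=R.from_euler('y',-.013).as_matrix()
pts=[proj(S,p+M@(np.array([.0026,-.0012,-.0086])+Rm@np.array([x,-.008,z])))[0] for x,z in((.03,0),(-.03,0),(-.03,.2),(.03,.2))]
a=np.linspace(0,6.28,16); pts+=[proj(S,p+M@(np.array([.0026,-.0012,-.0086])+Rm@np.array([.015*np.cos(t),-.008,.06+.015*np.sin(t)])))[0] for t in a]
crop(cv2.imread("pics/h_scene.png"),205,125,285,215,"pics/h3.png",6.5,pts+list(proj(S,[mid-.0305*f,mid+.03*f])))
w=cv2.imread("pics/h_wrist.png"); crop(w,200,130,420,320,"pics/h4.png",3)
```

```text
[[295.3783293  212.90339245]
 [382.52224667 213.00562798]]
```

View pics/h3.png

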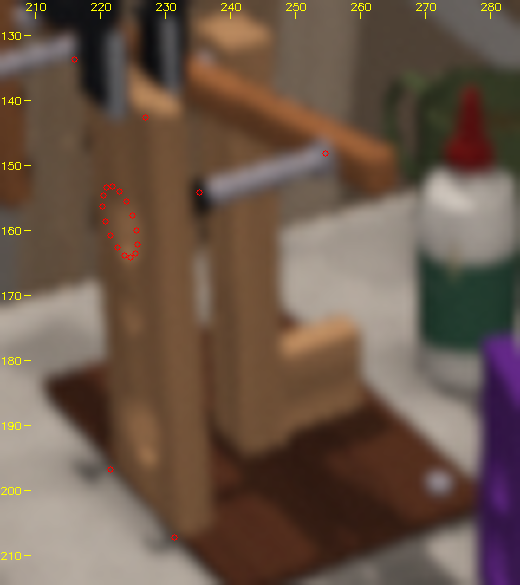

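View pics/h4.png

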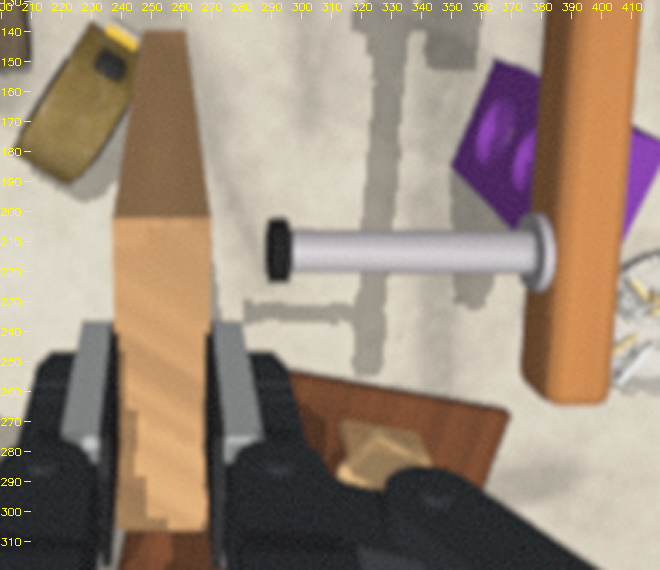

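```bash
python3 -m creep '[0.05,0.1,0,0, 0.05,0.35,0,0, 0.05,0.65,0,0, 0.05,0.95,0,0, 0.05,1.25,0,0, 0.05,1.55,0,0, 0.05,1.85,0,0, 0.05,2.15,0,0, 0.05,2.35,0,0, 0.05,2.4,0,0, 0.05,2.4,0,0]'
python3 - <<'E'
from h import *
s=imaging.read_camera("scene")[:,:,::-1];cv2.imwrite("pics/i_scene.png",s); crop(s,170,95,300,235,"pics/i_sc.png",4.2)
im=imaging.read_camera("wrist")[:,:,::-1]; cv2.imwrite("pics/i_wrist.png",im)
s,p,M=st(); print(s["opening"],s["contact_force"],p)
E
```

```text
time: 8.35
eef_pos: [0.5406, -0.0685, 0.3073]
tcp_rot: [0.685, 0.729, -0.0, -0.0]
contact_force: [0.5, -0.0, -2.0]
opening: 0.165
0.16824483664876053 [ 0.16498469 -0.20673685 -2.00632035] [ 0.5401683  -0.06853244  0.30743334]
```

View pics/i_wrist.png

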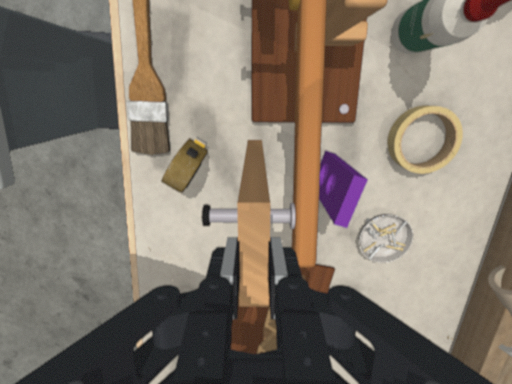

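View pics/i_sc.png

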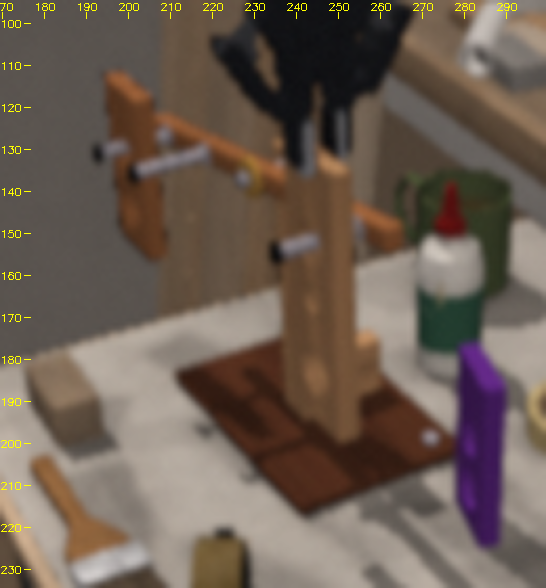

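```bash
python3 -m creep '[0,0,0.05,0, 0,0,0.12,0, 0,0,0.2,0, 0,0,0.28,0, 0,0,0.36,0, 0,0,0.44,0, 0,0,0.52,0, 0,0,0.6,0, 0,0,0.68,0, 0,0,0.76,0, -0.02,0,0.84,0, -0.02,0,0.92,0, -0.03,0,1.0,0, -0.03,0,1.08,0, -0.04,0,1.16,0, -0.04,0,1.24,0, -0.05,0,1.32,0, -0.05,0,1.4,0, -0.06,0,1.46,0, -0.06,0,1.5,0]'
python3 - <<'E'
from h import *
s=imaging.read_camera("scene")[:,:,::-1];cv2.imwrite("pics/j_scene.png",s); crop(s,170,95,300,235,"pics/j_sc.png",4.2)
s,p,M=st(); print(s["opening"],s["contact_force"],p)
E
```

```text
time: 10.12
eef_pos: [0.5404, -0.07, 0.2698]
tcp_rot: [0.685, 0.729, 0.0, -0.0]
contact_force: [-0.5, 0.2, -0.2]
opening: 0.169
0.16797618857888444 [-0.01082164 -0.73523215 -1.1891336 ] [ 0.54042251 -0.07003501  0.26966151]
```

View pics/j_sc.png

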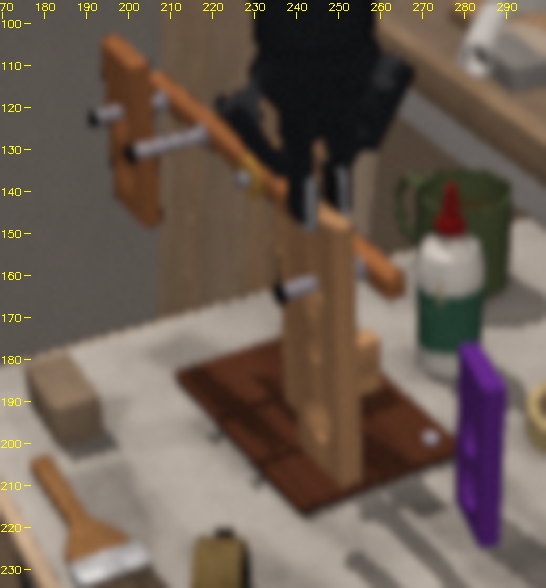

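```bash
python3 -m creep '[0,0,0.07,0, 0,0,0.14,0, -0.02,0,0.21,0, -0.02,0,0.28,0, -0.02,0,0.35,0, -0.02,0,0.41,0, -0.02,0,0.46,0, -0.02,0,0.5,0, -0.02,0,0.5,0, -0.02,0,0.5,0]'
python3 - <<'E'
from h import *
s=imaging.read_camera("scene")[:,:,::-1];cv2.imwrite("pics/k_scene.png",s); crop(s,170,95,300,235,"pics/k_sc.png",4.2)
w=imaging.read_camera("wrist")[:,:,::-1];cv2.imwrite("pics/k_w.png",w)
for i in range(3):
    s,p,M=st(); print(s["opening"],s["contact_force"],p)
E
```

```text
time: 11.0
eef_pos: [0.5404, -0.0705, 0.2574]
tcp_rot: [0.685, 0.729, -0.0, -0.0]
contact_force: [0.4, 0.4, -0.2]
opening: 0.168
0.1671441035437975 [ 0.66047873  0.79445464 -0.80927971] [ 0.54039776 -0.07056868  0.25756889]
0.1671441035437975 [ 0.66047873  0.79445464 -0.80927971] [ 0.54039776 -0.07056868  0.25756889]
0.1671441035437975 [ 0.66047873  0.79445464 -0.80927971] [ 0.54039776 -0.07056868  0.25756889]
```

View pics/k_sc.png

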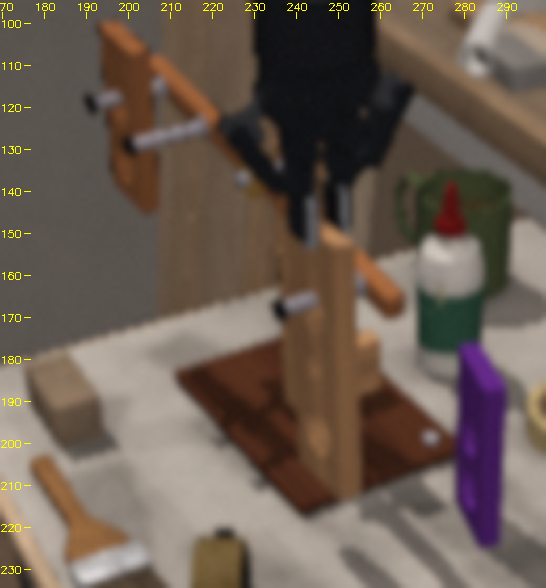

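View pics/k_w.png

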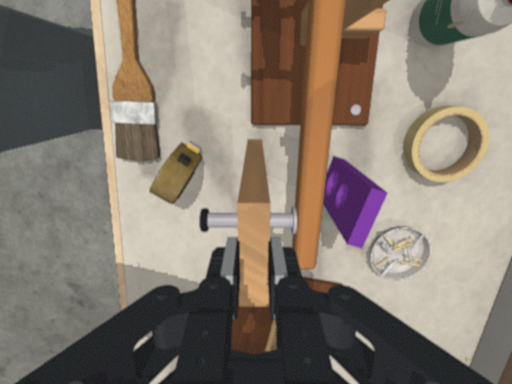

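```bash
python3 -m creep '[0,0,0,0, 0,0,0,0, 0,0,0,0, 0,0,0,0, 0,0,0,0]' 120
python3 - <<'E'
from h import *
s=imaging.read_camera("scene")[:,:,::-1];cv2.imwrite("pics/l_scene.png",s); crop(s,170,95,300,235,"pics/l_sc.png",4.2)
w=imaging.read_camera("wrist")[:,:,::-1];cv2.imwrite("pics/l_w.png",w)
s,p,M=st(); print(s["opening"],s["contact_force"],p)
E
```

```text
time: 11.52
eef_pos: [0.5404, -0.0707, 0.2575]
tcp_rot: [0.685, 0.729, -0.0, 0.0]
contact_force: [0.8, 0.3, 0.3]
opening: 0.528
0.5265301099291626 [0.74481137 0.50878678 0.2982213 ] [ 0.54041531 -0.07067081  0.25749788]
```

View pics/l_sc.png

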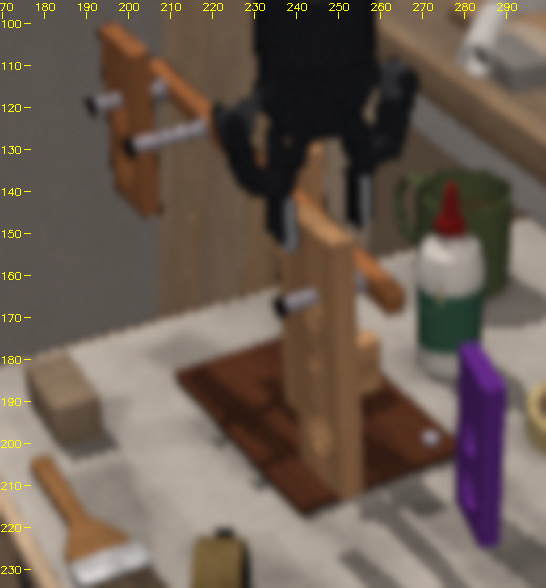

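View pics/l_w.png

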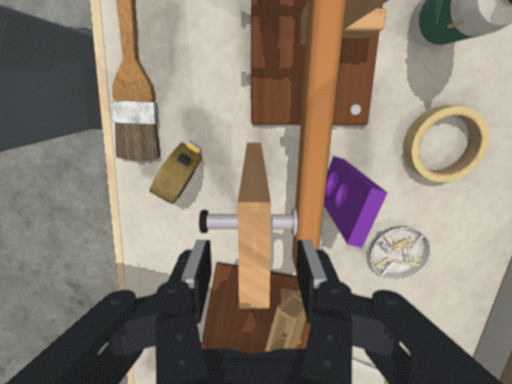

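```bash
python3 - <<'E'
from h import *
print(units([.5246,-.4227,.22],-.13),units([.5246,-.4227,.113],-.13))
E
python3 -m creep '[0,0,-0.4,0, 0,0,-1.2,0, 0,0,-2.2,0, 0,0,-3.0,0, 0,0,-3.4,0]' 0
```

```text
[-14.01, -1.5, 1.5, np.float64(2.2)] [-14.01, -1.5, 5.78, np.float64(2.2)]
time: 12.03
eef_pos: [0.5414, -0.0709, 0.3469]
tcp_rot: [0.685, 0.729, 0.001, 0.003]
contact_force: [-0.1, -0.8, 0.7]
opening: 1.002
```

```bash
python3 -m creep '[-0.5,-0.1,0,0.2, -1.6,-0.2,0,0.5, -3.0,-0.3,0,0.9, -4.5,-0.5,0,1.3, -6.0,-0.6,0.3,1.7, -7.5,-0.8,1.0,2.0, -9.0,-1.0,2.0,2.2, -10.4,-1.1,3.0,2.2, -11.8,-1.2,4.0,2.2, -13.0,-1.4,4.7,2.2, -13.7,-1.5,5.0,2.2, -14.0,-1.5,5.1,2.2, -14.0,-1.5,5.1,2.2]' 0 30
python3 - <<'E'
from h import *
w=imaging.read_camera("wrist")[:,:,::-1];cv2.imwrite("pics/n_w.png",w); c=imaging.camera_info("wrist")
crop(w,190,150,370,340,"pics/n_w2.png",3,proj(c,boardcorners(np.array([.5137,-.4213,.1405]),-.1263,.6785)))
t=imaging.read_camera("scene")[:,:,::-1];cv2.imwrite("pics/n_scene.png",t)
print(units([.5246,-.4227,.113],-.13))
E
```

```text
time: 13.12
eef_pos: [0.523, -0.4235, 0.2122]
tcp_rot: [0.753, 0.658, -0.0, -0.002]
contact_force: [0.7, -0.0, 0.4]
opening: 1.0
[-0.03, 0.0, 4.09, np.float64(-0.0)]
```

View pics/n_w2.png

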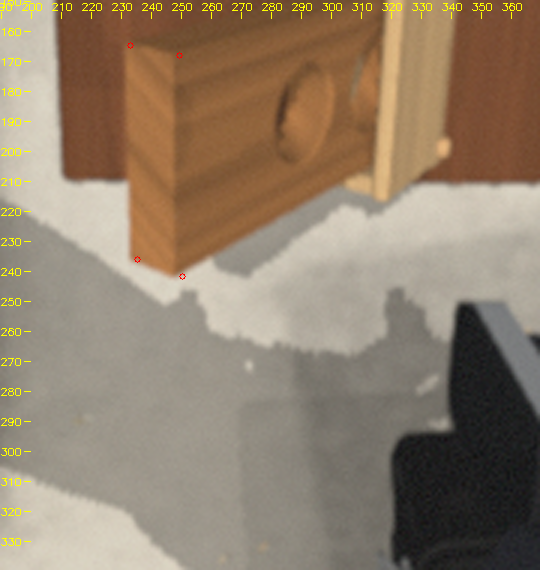

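View pics/n_scene.png

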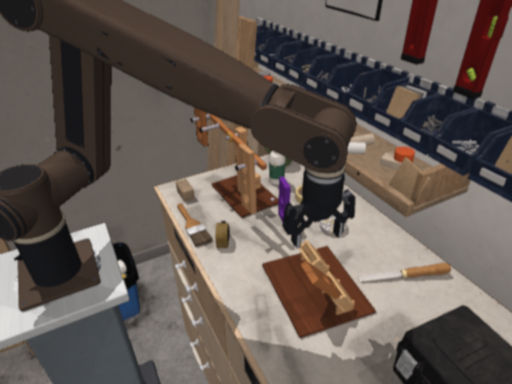

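```bash
python3 -m creep '[0,0,0.6,0, 0,0,1.7,0, 0,-0.03,2.8,0, 0,-0.03,3.6,0, 0,-0.03,4.0,0, 0,-0.03,4.1,0, 0,-0.03,4.1,0]' 60
python3 -m creep '[0,0,0,0, 0,0,0,0, 0,0,0,0]' 115
python3 - <<'E'
from h import *
w=imaging.read_camera("wrist")[:,:,::-1];cv2.imwrite("pics/o_w.png",w)
print(units([.5246,-.4227,.113],-.13),st()[1],st()[0]["contact_force"])
E
```

```text
time: 13.8
eef_pos: [0.5245, -0.4214, 0.1133]
tcp_rot: [0.751, 0.66, 0.0, 0.0]
contact_force: [-0.7, -0.3, 0.5]
opening: 0.764
time: 14.05
eef_pos: [0.5248, -0.4229, 0.1147]
tcp_rot: [0.752, 0.66, 0.0, 0.002]
contact_force: [-0.2, -0.0, 1.1]
opening: 0.549
[0.0, 0.0, 0.05, np.float64(-0.0)] [ 0.52453409 -0.42274959  0.11423263] [ 0.17587298 -0.62272554 -0.08334604]
```

View pics/o_w.png

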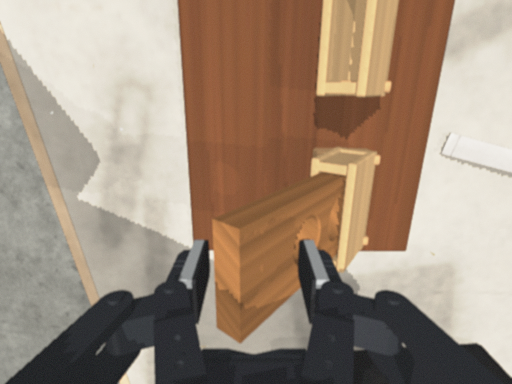

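```bash
python3 -m creep '[0,0,0,0, 0,0,0,0, 0,0,0,0, 0,0,0,0]' 255 30
python3 -m creep '[0,-0.08,-0.1,0, 0,-0.17,-0.21,0, 0,-0.26,-0.32,0, 0,-0.35,-0.43,0, 0,-0.44,-0.54,0, 0,-0.52,-0.65,0, 0,-0.6,-0.75,0]'
python3 - <<'E'
from h import *
w=imaging.read_camera("wrist")[:,:,::-1];cv2.imwrite("pics/p_w.png",w)
print(st()[0]["opening"],st()[0]["contact_force"])
E
```

```text
time: 14.43
eef_pos: [0.5262, -0.4236, 0.1164]
tcp_rot: [0.752, 0.659, 0.001, 0.004]
contact_force: [1.5, 1.7, 8.0]
opening: 0.386
time: 15.02
eef_pos: [0.5138, -0.4218, 0.134]
tcp_rot: [0.752, 0.659, 0.003, 0.007]
contact_force: [9.2, -1.0, -0.4]
opening: 0.375
0.37400574422774296 [ 9.45608702 -0.25220053  0.0578459 ]
```

View pics/p_w.png

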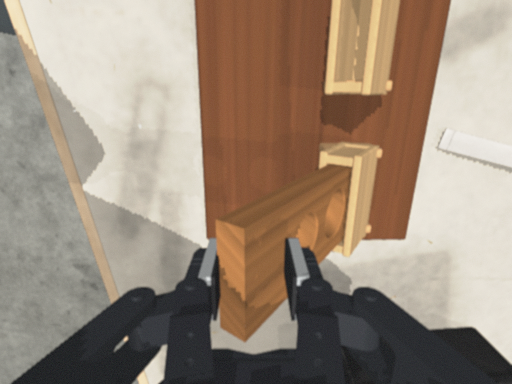

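```bash
python3 -m creep '[0,-0.1,-0.12,0, 0,-0.2,-0.25,0, 0,-0.32,-0.4,0, 0,-0.45,-0.56,0, 0,-0.58,-0.72,0, 0,-0.7,-0.87,0, 0,-0.8,-1.0,0, 0,-0.85,-1.06,0, 0,-0.85,-1.06,0]'
python3 - <<'E'
from h import *
im=imaging.read_camera("wrist")[:,:,::-1]; cv2.imwrite("pics/q_wrist.png",im); crop(im,200,120,340,320,"pics/q_w.png",3)
s=imaging.read_camera("scene")[:,:,::-1]; cv2.imwrite("pics/q_scene.png",s); crop(s,225,150,375,320,"pics/q_sc.png",3)
s,p,M=st(); print(s["opening"],s["contact_force"],p)
E
```

```text
time: 15.82
eef_pos: [0.4873, -0.4174, 0.1578]
tcp_rot: [0.752, 0.659, -0.0, -0.0]
contact_force: [0.2, 0.3, 0.4]
opening: 0.001
-0.0023050701217442347 [0.01340227 0.29753458 0.02382459] [ 0.48746382 -0.41732602  0.1573064 ]
```

View pics/q_w.png

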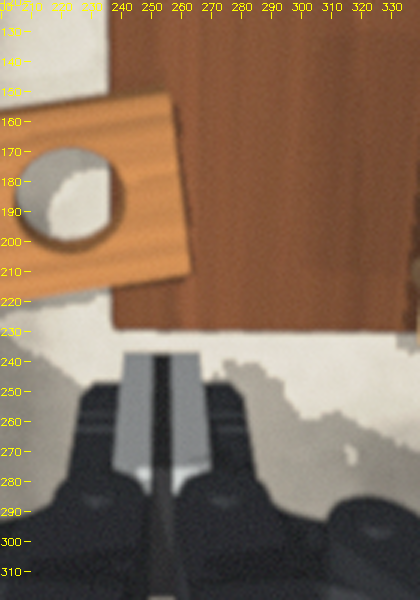

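View pics/q_sc.png

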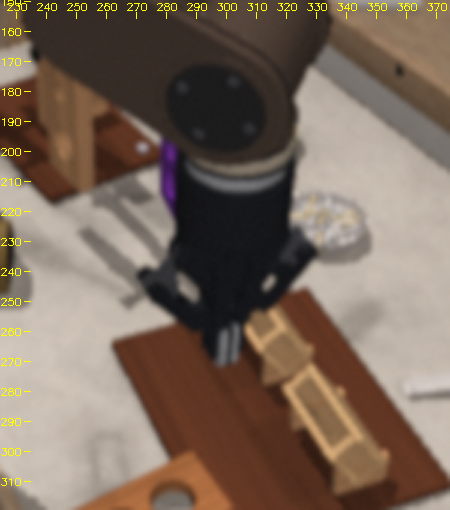

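Run:
```python
from h import *
for n in ("top","scene","wrist"):
    im=imaging.read_camera(n)[:,:,::-1]; cv2.imwrite(f"pics/r_{n}.png",im)
```

```text
(no output)
```

View pics/r_top.png

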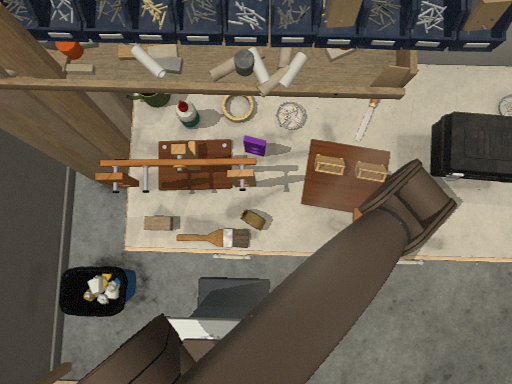

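View pics/r_scene.png

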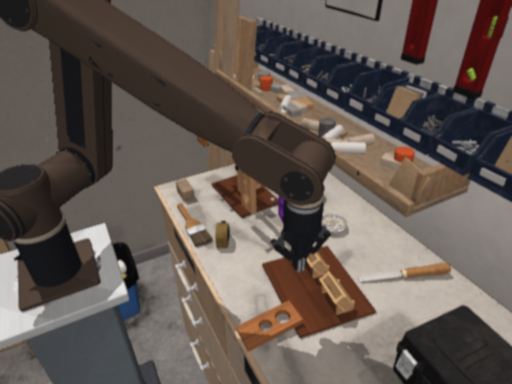

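View pics/r_wrist.png

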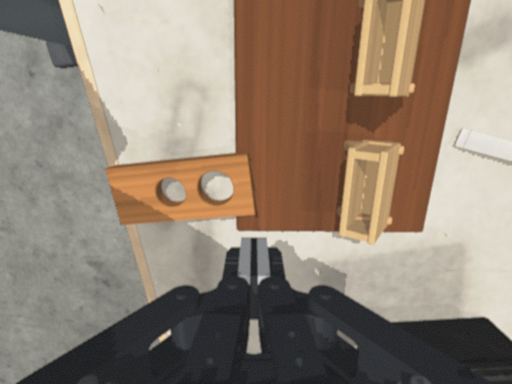

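Run:
```python
from h import *
import pickle
w=cv2.imread("pics/r_wrist.png"); crop(w,90,135,270,245,"pics/s_w.png",4.3)
s=cv2.imread("pics/r_scene.png"); crop(s,225,285,315,365,"pics/s_s.png",6)
pickle.dump((imaging.camera_info("wrist"),st()[1],st()[2]),open("pics/r_c.pkl","wb"))
```

```text
(no output)
```

View pics/s_w.png

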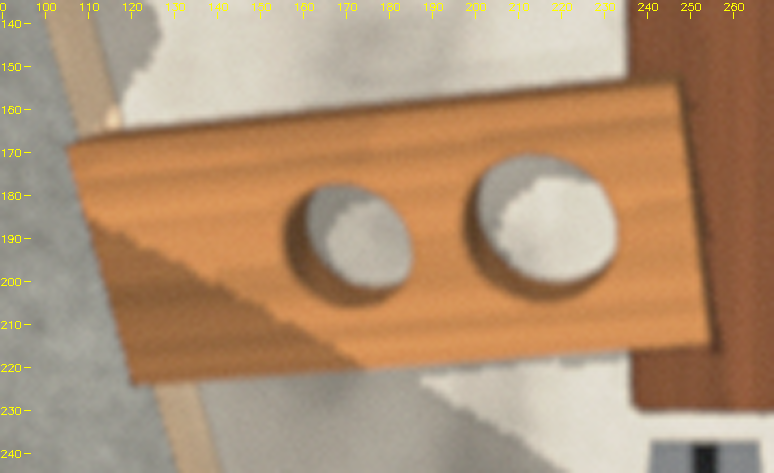

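View pics/s_s.png

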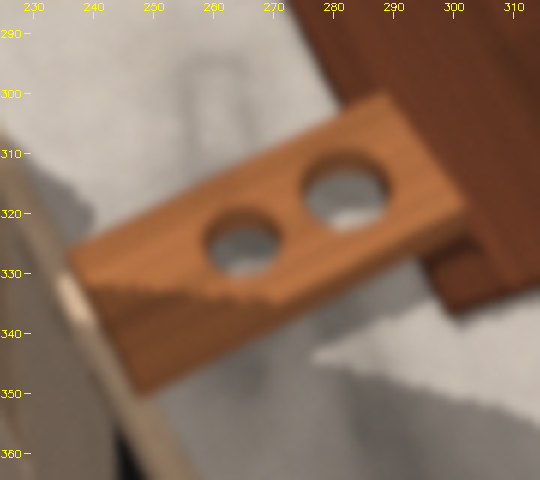

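Run:
```python
from h import *
im=imaging.read_camera("wrist")[:,:,::-1]; cv2.imwrite("pics/t_wrist.png",im); crop(im,60,120,290,260,"pics/t_w.png",3.3)
s=imaging.read_camera("scene")[:,:,::-1]; cv2.imwrite("pics/t_scene.png",s); crop(s,225,285,315,365,"pics/t_s.png",6)
print(st()[0]["time"])
```

```text
16.1667
```

View pics/t_w.png

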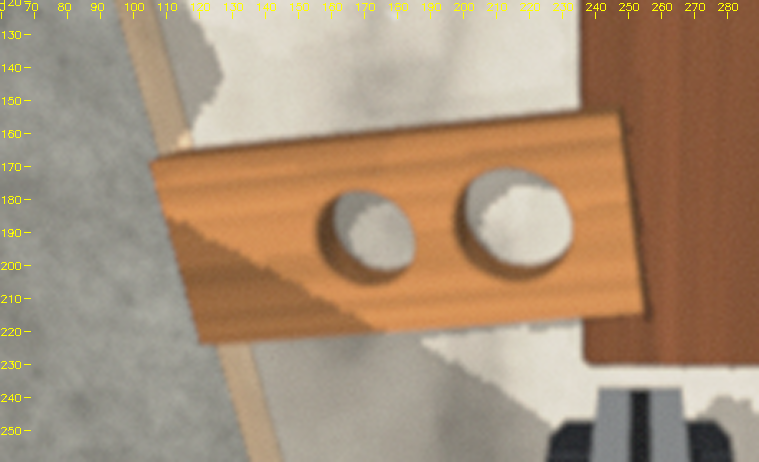

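View pics/t_s.png

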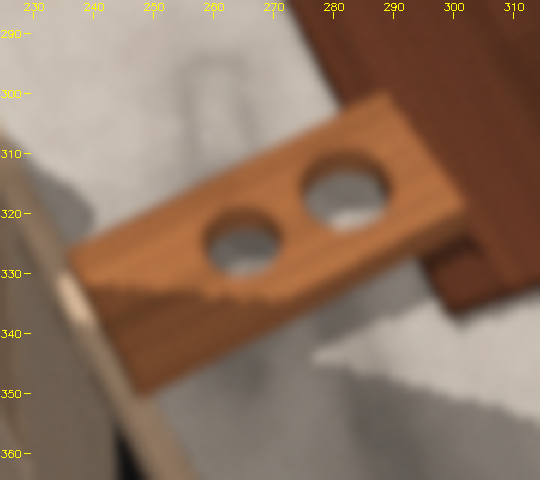

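Run:
```python
from h import *
W=imaging.camera_info("wrist"); S=imaging.camera_info("scene")
ow=np.array([[248,153.5],[254.5,215],[119.5,224],[105.5,167.5]]); os_=np.array([[289,300],[301.5,318.5],[247.5,350],[236,326.5]])
def C(q):
    Rm=R.from_rotvec(q[3:]).as_matrix(); return q[:3]+(Rm@np.array([[.07,.03,0],[.07,-.03,0],[-.07,-.03,0],[-.07,.03,0]]).T).T
f=lambda q:np.r_[(proj(W,C(q))-ow).ravel(),(proj(S,C(q))-os_).ravel()]
r=least_squares(f,[.42,-.4,.02,0,0,0]); print(np.round(r.x,4),np.round(r.fun,1)); print(np.round(C(r.x),4))
Rm=R.from_rotvec(r.x[3:]).as_matrix()
# hole distances along the board
for uv in ((216.5,187),(171,191)):
    K=np.array(W["intrinsics"]); d=R.from_quat(W["attitude"]).as_matrix()@np.linalg.solve(K,[*uv,1]); o=np.array(W["origin"]); n=Rm[:,2]
    t=((r.x[:3]-o)@n)/(d@n); P=o+t*d; print('hole local',np.round((P-r.x[:3])@Rm,4))
T=imaging.camera_info("top"); print('bench edge top px(200,250),(300,257)',ray(T,(200,251),0),ray(T,(330,258),0))
```

```text
[ 0.4138 -0.4191  0.0207 -0.0344 -0.082  -0.0183] [-0.8  1.  -0.2 -0.5  1.3  0.1  0.7  0.4 -0.9  0.3  0.3  0.2 -1.1 -2.7
 -1.  -0.1]
[[ 0.4842 -0.3903  0.0255]
 [ 0.483  -0.4503  0.0275]
 [ 0.3435 -0.4479  0.016 ]
 [ 0.3447 -0.3879  0.014 ]]
hole local [0.0366 0.0013 0.    ]
hole local [-0.0094  0.0011  0.    ]
bench edge top px(200,250),(300,257) [0.34484699 0.05520124 0.        ] [ 0.33626838 -0.32796598  0.        ]
```

Run:
```python
from h import *
print(units([.357,-.418,.12],1.5525),units([.357,-.418,.001],1.5525))
```

```text
[-0.71, -5.18, 1.5, np.float64(-19.28)] [-0.71, -5.18, 6.26, np.float64(-19.28)]
```

```bash
python3 -m creep '[0,-0.1,-0.3,-0.7, 0,-0.5,-0.6,-2.1, -0.1,-1,-0.8,-3.5, -0.2,-1.5,-0.8,-4.9, -0.2,-2,-0.8,-6.3, -0.3,-2.5,-0.5,-7.7, -0.3,-3,-0.2,-9.1, -0.4,-3.5,0,-10.5, -0.5,-4,0.2,-11.9, -0.6,-4.4,0.4,-13.3, -0.6,-4.8,0.6,-14.7, -0.7,-5,0.8,-16.1, -0.7,-5.2,1,-17.5, -0.7,-5.2,1.2,-18.8, -0.7,-5.2,1.4,-19.3, -0.7,-5.2,1.5,-19.3, -0.7,-5.2,1.5,-19.3]' 0 20
python3 - <<'E'
from h import *
im=imaging.read_camera("wrist")[:,:,::-1]; cv2.imwrite("pics/u_wrist.png",im)
print(units([.357,-.418,.001],1.5525), st()[0]["qpos"])
E
```

```text
time: 17.58
eef_pos: [0.3565, -0.4175, 0.1195]
tcp_rot: [0.009, 1.0, 0.001, -0.0]
contact_force: [1.3, -0.6, -0.7]
opening: 1.003
[-0.01, -0.01, 4.76, np.float64(0.0)] [-1.04877429e+00  1.32400645e-01  1.97451354e+00 -2.17621055e-05
  1.03533906e+00 -2.60162096e+00]
```

View pics/u_wrist.png

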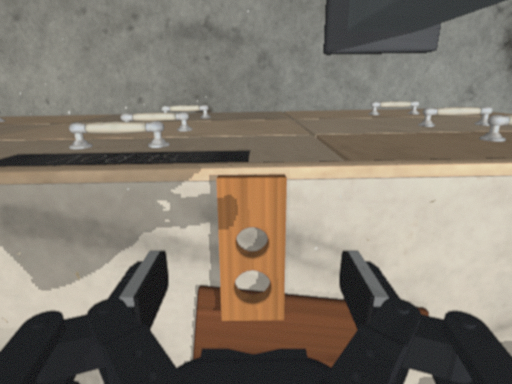

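```bash
python3 -m creep '[0,0,0.5,0, 0,0,1.5,0, 0,0,2.6,0, 0,0,3.6,0, 0,0,4.3,0, 0,0,4.65,0, 0,0,4.75,0, 0,0,4.75,0]'
python3 -m creep '[0,0,0,0, 0,0,0,0, 0,0,0,0, 0,0,0,0]' 255 20
python3 - <<'E'
from h import *
im=imaging.read_camera("wrist")[:,:,::-1]; cv2.imwrite("pics/v_wrist.png",im)
print(st()[1],st()[0]["opening"],st()[0]["contact_force"])
E
```

```text
time: 18.3
eef_pos: [0.3567, -0.4178, 0.001]
tcp_rot: [0.008, 1.0, 0.0, -0.0]
contact_force: [0.3, 0.0, 0.4]
opening: 0.999
time: 18.63
eef_pos: [0.3575, -0.419, 0.0032]
tcp_rot: [0.008, 1.0, -0.001, 0.001]
contact_force: [0.4, 0.4, 3.3]
opening: 0.695
[ 0.3574855  -0.41897904  0.00312983] 0.6942711278896321 [0.20521271 0.86503997 5.74673569]
```

View pics/v_wrist.png

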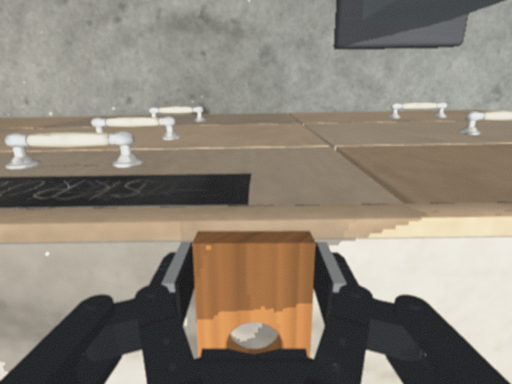

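```bash
python3 -m creep '[0,0,-0.1,0, 0,0,-0.3,0, 0,0,-0.6,0, 0,0,-1.0,0, 0,0,-1.5,0, 0,0,-2,0, 0,0,-2.5,0, 0,0,-3,0, 0,0,-3.3,0, 0,0,-3.4,0]'
python3 - <<'E'
from h import *
im=imaging.read_camera("wrist")[:,:,::-1]; cv2.imwrite("pics/w_wrist.png",im)
im=imaging.read_camera("scene")[:,:,::-1]; cv2.imwrite("pics/w_scene.png",im); crop(im,200,220,350,370,"pics/w_s.png",4)
print(st()[1],st()[0]["opening"],st()[0]["contact_force"],st()[0]["wrist_torque"])
E
```

```text
time: 19.52
eef_pos: [0.3574, -0.419, 0.089]
tcp_rot: [0.008, 1.0, -0.002, 0.001]
contact_force: [0.0, -0.1, -1.8]
opening: 0.696
[ 0.35695906 -0.41827547  0.08737361] 0.6951828363061698 [ 0.26558911 -0.34614051 -1.01661939] [-0.0066952   0.06487978  0.01265854]
```

View pics/w_wrist.png

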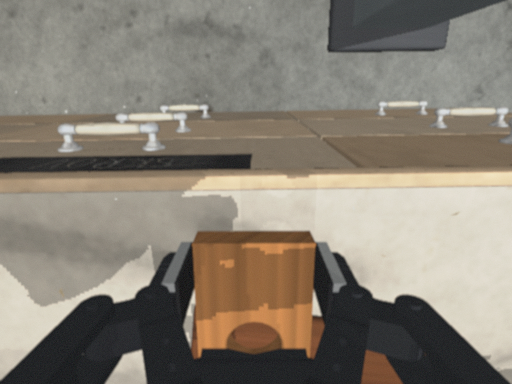

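View pics/w_s.png

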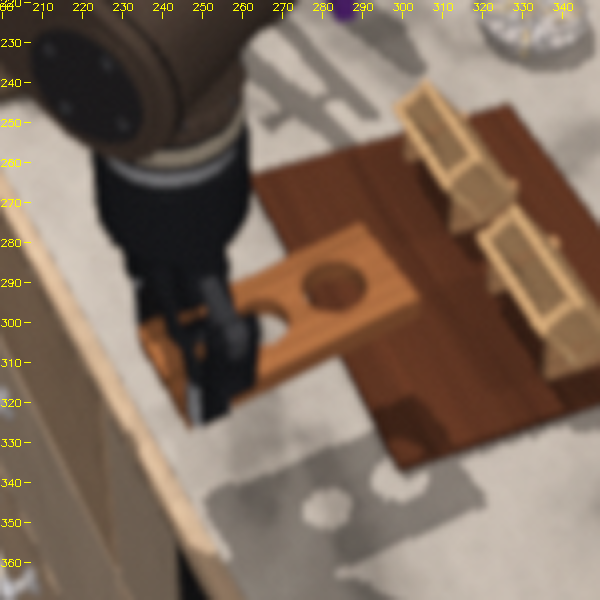

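Run:
```python
from h import *
print(units([.425,-.4115,.0265],1.4408),units([.425,-.4115,.06],1.4408))
```

```text
[-2.71, 0.32, 2.44, np.float64(1.3)] [-2.72, 0.32, 1.1, np.float64(1.3)]
```

```bash
python3 -m creep '[-0.3,0.05,0.2,0.3, -0.8,0.1,0.6,0.7, -1.4,0.2,1.2,1.0, -2.0,0.25,1.8,1.3, -2.5,0.3,2.2,1.3, -2.7,0.3,2.4,1.3, -2.7,0.3,2.4,1.3]'
python3 - <<'E'
from h import *
im=imaging.read_camera("scene")[:,:,::-1]; cv2.imwrite("pics/x_scene.png",im); crop(im,230,230,360,345,"pics/x_s.png",5)
print(st()[1],st()[0]["opening"],st()[0]["contact_force"],st()[0]["wrist_torque"],units([.441,-.4136,.0265],1.4408))
E
```

```text
time: 20.2
eef_pos: [0.4241, -0.4101, 0.0242]
tcp_rot: [0.064, 0.998, 0.002, -0.001]
contact_force: [-0.6, 1.4, -0.6]
opening: 0.696
[ 0.42393051 -0.41074203  0.0252413 ] 0.6950530184607374 [ 0.6719148   0.65817186 -0.75461838] [-0.04822015  0.0761876   0.00956889] [-0.69, -0.03, -0.05, np.float64(0.01)]
```

View pics/x_s.png

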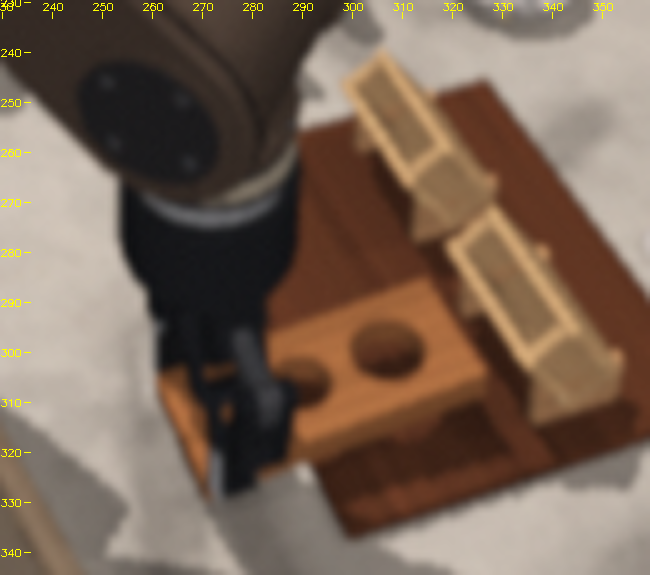

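```bash
python3 -m creep '[-0.2,0,0,0, -0.4,0,0,0, -0.6,0,0,0, -0.75,0,0,0, -0.9,0,0,0, -1.05,0,0,0, -1.2,0,0,0, -1.3,0,0,0, -1.3,0,0,0]'
python3 - <<'E'
from h import *
im=imaging.read_camera("scene")[:,:,::-1]; cv2.imwrite("pics/y_scene.png",im); crop(im,230,230,360,345,"pics/y_s.png",5)
print(st()[1],st()[0]["opening"],st()[0]["contact_force"],st()[0]["wrist_torque"])
E
```

```text
time: 21.0
eef_pos: [0.4478, -0.4127, 0.0224]
tcp_rot: [0.063, 0.998, 0.005, -0.011]
contact_force: [-21.6, -0.1, -1.0]
opening: 0.697
[ 0.44777298 -0.41268312  0.02239271] 0.6922990340485453 [-20.28252817  -0.05504807  -1.79953558] [0.1296052  3.46996986 0.04085931]
```

View pics/y_s.png

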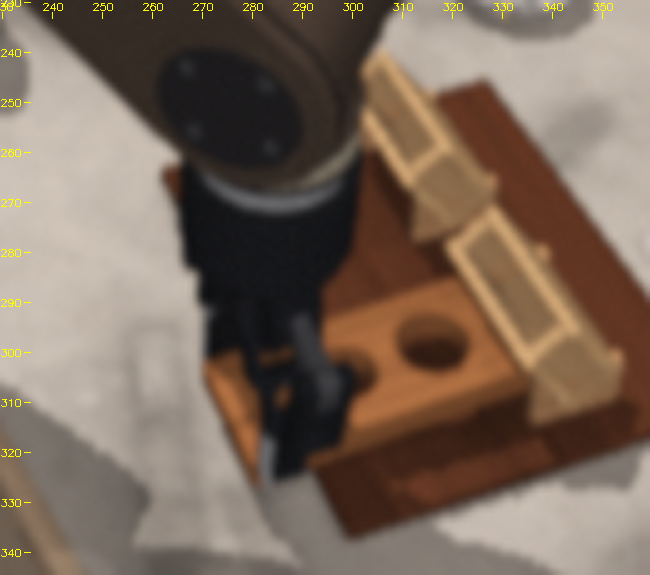

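```bash
python3 -m creep '[0.05,0,-0.15,0, 0.05,0,-0.35,0, 0.05,0,-0.55,0, 0.05,0,-0.75,0, 0.03,0,-0.95,0, 0,0,-1.15,0, 0,0,-1.35,0, -0.05,0,-1.5,0, -0.1,0,-1.6,0]'
python3 - <<'E'
from h import *
im=imaging.read_camera("scene")[:,:,::-1]; cv2.imwrite("pics/z_scene.png",im); crop(im,230,220,360,345,"pics/z_s.png",4.7)
print(st()[1],st()[0]["opening"],st()[0]["contact_force"],st()[0]["wrist_torque"])
E
```

```text
time: 21.8
eef_pos: [0.4594, -0.4164, 0.0674]
tcp_rot: [0.065, 0.998, -0.0, 0.0]
contact_force: [-1.9, 1.7, -2.0]
opening: 0.696
[ 0.45974431 -0.41656822  0.06779459] 0.6976093665110145 [-2.17358342  0.96876872 -1.56941885] [ 0.2141217   0.65746235 -0.00679675]
```

View pics/z_s.png

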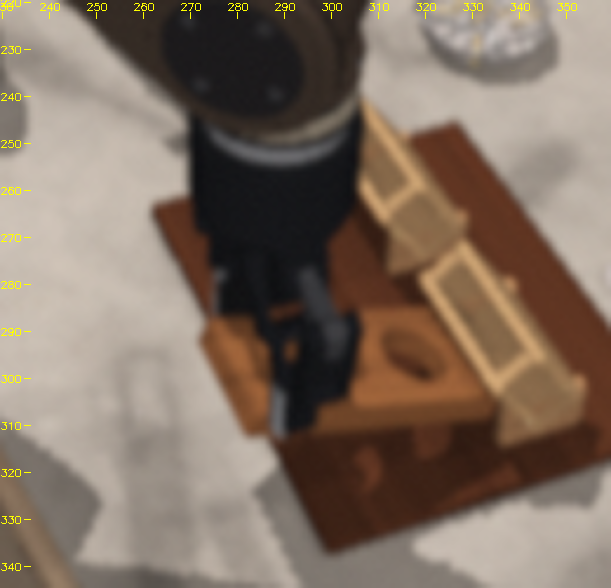

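```bash
python3 -m creep '[-0.12,0,-0.25,0, -0.25,0,-0.5,0, -0.4,0,-0.75,0, -0.55,0,-1.0,0, -0.72,0,-1.25,0, -0.9,0,-1.48,0, -1.08,0,-1.7,0, -1.28,0,-1.9,0, -1.48,0,-2.07,0, -1.7,0,-2.2,0]'
python3 - <<'E'
from h import *
im=imaging.read_camera("scene")[:,:,::-1]; cv2.imwrite("pics/aa_scene.png",im); crop(im,230,200,360,345,"pics/aa_s.png",4)
im=imaging.read_camera("wrist")[:,:,::-1]; cv2.imwrite("pics/aa_w.png",im)
print(st()[1],st()[0]["opening"],st()[0]["contact_force"],st()[0]["wrist_torque"])
E
```

```text
time: 22.68
eef_pos: [0.5018, -0.4219, 0.1223]
tcp_rot: [0.065, 0.998, -0.0, 0.0]
contact_force: [-0.8, -0.3, -0.9]
opening: 0.696
[ 0.5023918  -0.4219594   0.12243452] 0.697843794084414 [-0.84248063 -0.68246204 -0.12979798] [-0.03311747  0.23480215 -0.05032438]
```

View pics/aa_s.png

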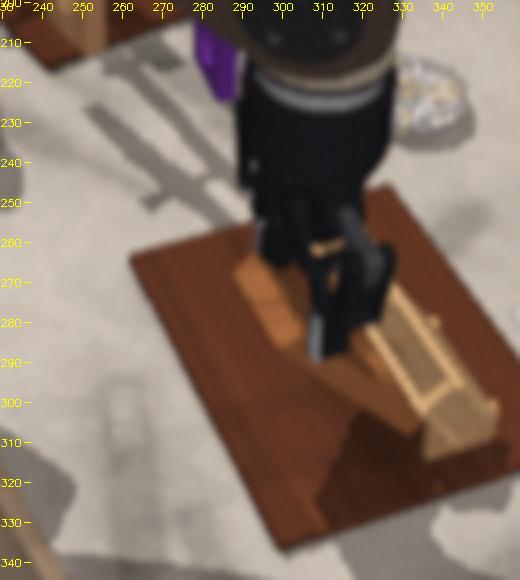

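View pics/aa_w.png

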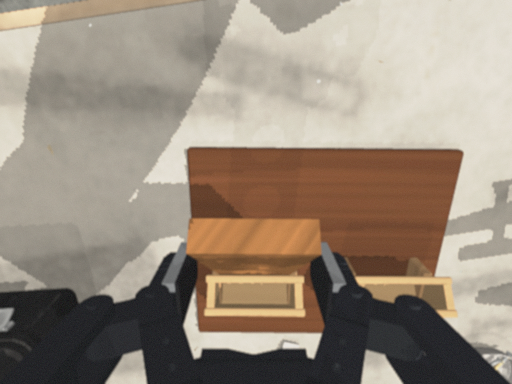

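```bash
python3 -m creep '[-0.15,0,-0.15,0, -0.35,0,-0.3,0, -0.55,0,-0.45,0, -0.75,0,-0.58,0, -0.95,0,-0.7,0, -1.15,0,-0.8,0, -1.35,0,-0.88,0, -1.55,0,-0.95,0, -1.7,0,-1,0, -1.8,0,-1,0]'
python3 - <<'E'
from h import *
im=imaging.read_camera("scene")[:,:,::-1]; cv2.imwrite("pics/ab_scene.png",im); crop(im,230,200,360,345,"pics/ab_s.png",4)
im=imaging.read_camera("wrist")[:,:,::-1]; cv2.imwrite("pics/ab_w.png",im)
print(st()[1],st()[0]["opening"],st()[0]["contact_force"],st()[0]["wrist_torque"])
E
```

```text
time: 23.62
eef_pos: [0.5463, -0.4276, 0.1469]
tcp_rot: [0.065, 0.998, -0.0, -0.0]
contact_force: [-2.5, 0.2, -0.7]
opening: 0.694
[ 0.54623829 -0.42754749  0.14682067] 0.6945103370175091 [-2.15887716  0.22182451 -0.5257537 ] [0.14890626 0.38075949 0.01285642]
```

View pics/ab_s.png

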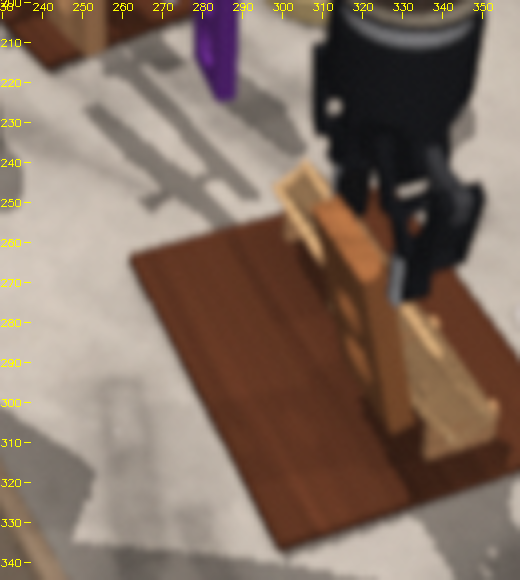

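View pics/ab_w.png

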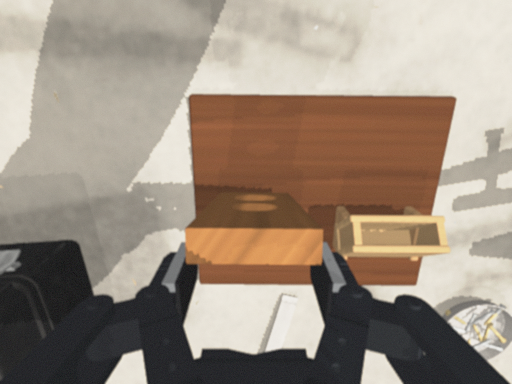

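Run:
```python
from h import *
crop(cv2.imread("pics/ab_w.png"),175,180,335,280,"pics/ab2.png",4.8)
```

```text
(no output)
```

View pics/ab2.png

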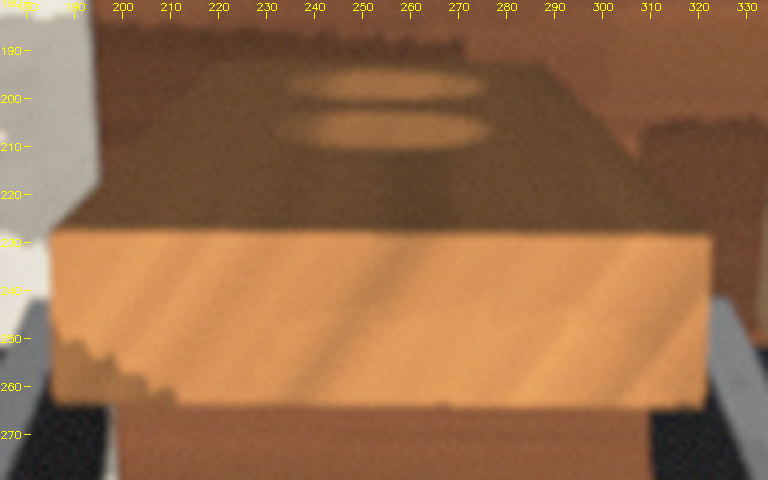

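```bash
cat >> h.py <<'E'
def ingripW(cam,M,p,obs,L):
    # thickness along tool x (+1 = camera side), width along tool y; q: top centre (tool frame), rot about tool y (pitch), rot about tool x(roll)
    def f(q):
        Rm=R.from_euler('yx',[q[3],q[4]]).as_matrix()
        return np.concatenate([proj(cam,p+M@(np.array(q[:3])+Rm@np.array([k[0]*.008,k[1]*.03,k[2]*L])))[0]-uv for k,uv in obs])
    r=least_squares(f,[0,0,-.01,0,0]); return r.x,np.round(r.fun,1),np.array(f)
E
python3 - <<'E'
from h import *
s,p,M=st(); c=imaging.camera_info("wrist")
obs=[((1,-1,0),(185,227)),((1,1,0),(322.5,228.5)),((-1,-1,0),(186,263.5)),((-1,1,0),(322,264.5)),((1,-1,1),(220,192.5)),((1,1,1),(288,193))]
x,f,_=ingripW(c,M,p,obs,.14); print(np.round(x,4),f)
Rm=R.from_euler('yx',x[3:5]).as_matrix()
for sx in(1,-1): print('bottom corner world',p+M@(x[:3]+Rm@np.array([sx*.008,0,.14])),'top',p+M@(x[:3]+Rm@np.array([sx*.008,0,0])))
E
```

```text
[ 0.0191  0.0012 -0.0266 -0.2244 -0.0046] [-0.1  1.   0.3 -0.4 -0.3  0.1 -0.1 -0.7  0.8  0.2 -0.3 -0.2]
bottom corner world [ 0.55073422 -0.42634797  0.03511303] top [ 0.51974385 -0.42289757  0.17159634]
bottom corner world [ 0.56619917 -0.42838278  0.038676  ] top [ 0.5352088  -0.42493238  0.1751593 ]
```

```bash
python3 -m creep '[-0.12,0,0,0, -0.25,0,0,0, -0.4,0,0,0, -0.55,0,0,0, -0.7,0,0,0, -0.82,0,0,0, -0.88,0,0,0, -0.88,0,0,0]'
python3 - <<'E'
from h import *
im=imaging.read_camera("wrist")[:,:,::-1]; cv2.imwrite("pics/ac_w.png",im)
crop(im,175,150,335,280,"pics/ac2.png",4.5)
print(st()[1],st()[0]["opening"],st()[0]["contact_force"],st()[0]["wrist_torque"])
E
```

```text
time: 24.38
eef_pos: [0.568, -0.4304, 0.1466]
tcp_rot: [0.065, 0.998, -0.0, 0.0]
contact_force: [-2.1, 0.5, 0.5]
opening: 0.695
[ 0.56781868 -0.43038912  0.14653529] 0.6900683139985502 [-1.96438169 -0.19846662  0.85513928] [0.00286132 0.47304638 0.00047666]
```

View pics/ac2.png

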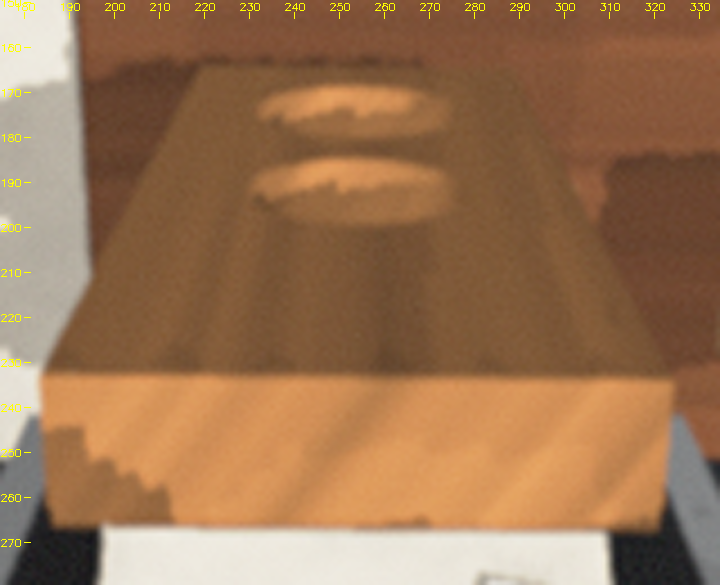

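Run:
```python
from h import *
s,p,M=st(); c=imaging.camera_info("wrist")
obs=[((1,-1,0),(183.5,232.5)),((1,1,0),(324.5,233)),((-1,-1,0),(186,266.5)),((-1,1,0),(321.5,267)),((1,-1,1),(219,163)),((1,1,1),(289,164))]
x,f,_=ingripW(c,M,p,obs,.14); print(np.round(x,4),f)
Rm=R.from_euler('yx',x[3:5]).as_matrix()
for sx in(1,-1): print('bottom corner world',p+M@(x[:3]+Rm@np.array([sx*.008,0,.14])),'top',p+M@(x[:3]+Rm@np.array([sx*.008,0,0])))
```

```text
[ 0.0181  0.0012 -0.0284 -0.0253 -0.0035] [-0.2  0.6 -0.1  0.2 -0.2 -0.3  0.4 -0.6  0.6  0.5 -0.3 -0.5]
bottom corner world [ 0.54568215 -0.42582147  0.0347903 ] top [ 0.54209788 -0.42581327  0.17474441]
bottom corner world [ 0.56154175 -0.42789703  0.03519659] top [ 0.55795749 -0.42788884  0.1751507 ]
```

```bash
python3 -m creep '[0.04,0,0.1,0, 0.06,0,0.25,0, 0.06,0,0.4,0, 0.06,0,0.55,0, 0.06,0,0.7,0, 0.06,0,0.82,0, 0.06,0,0.9,0, 0.06,0,0.9,0]'
python3 - <<'E'
from h import *
im=imaging.read_camera("wrist")[:,:,::-1]; cv2.imwrite("pics/ad_w.png",im)
crop(im,175,150,335,280,"pics/ad2.png",4.5)
im=imaging.read_camera("scene")[:,:,::-1]; cv2.imwrite("pics/ad_scene.png",im); crop(im,270,220,360,335,"pics/ad_s.png",5)
print(st()[1],st()[0]["opening"],st()[0]["contact_force"],st()[0]["wrist_torque"])
E
```

```text
time: 25.1
eef_pos: [0.566, -0.4299, 0.1231]
tcp_rot: [0.065, 0.998, 0.0, -0.0]
contact_force: [-0.7, 0.4, -1.4]
opening: 0.693
[ 0.56614912 -0.42993881  0.12366146] 0.6927156892261622 [-1.32073123 -0.58569983 -1.28276817] [ 0.03048098  0.1169955  -0.03654939]
```

View pics/ad2.png

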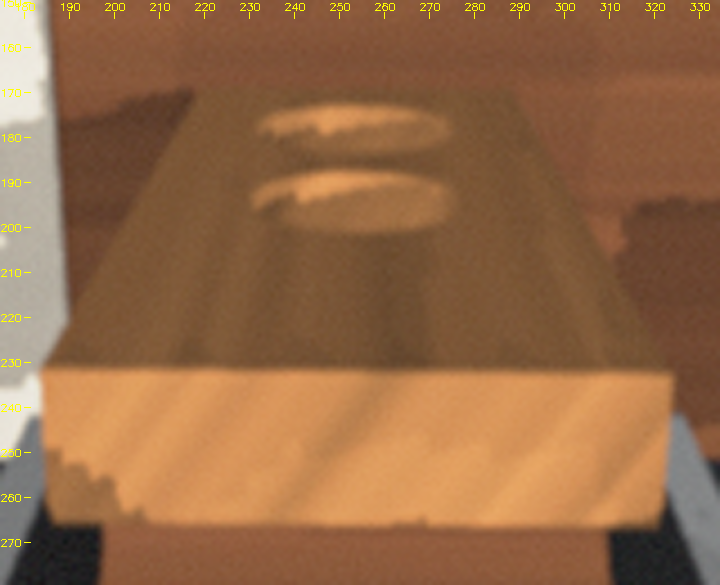

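View pics/ad_s.png

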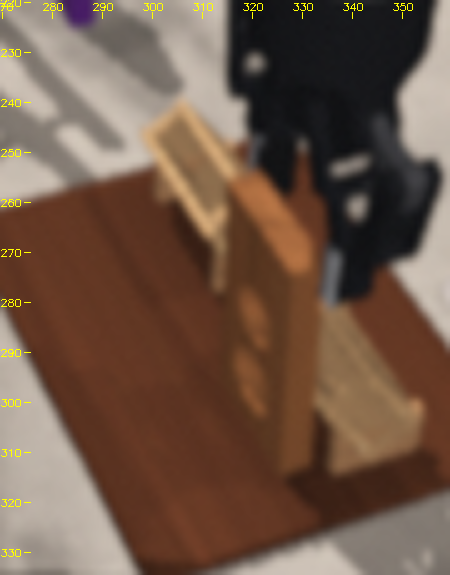

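Run:
```python
from h import *
s,p,M=st(); c=imaging.camera_info("wrist")
obs=[((1,-1,0),(183.5,231)),((1,1,0),(324.5,231.5)),((-1,-1,0),(186,266)),((-1,1,0),(321.5,266)),((1,-1,1),(218,168.5)),((1,1,1),(289,169))]
x,f,_=ingripW(c,M,p,obs,.14); print(np.round(x,4),f)
Rm=R.from_euler('yx',x[3:5]).as_matrix()
for sx in(1,-1): print('bottom corner world',p+M@(x[:3]+Rm@np.array([sx*.008,0,.14])),'top',p+M@(x[:3]+Rm@np.array([sx*.008,0,0])))
```

```text
[ 0.0187  0.0012 -0.0284 -0.0627 -0.0002] [-0.2  0.7 -0.1  0.2 -0.4 -0.4  0.6 -0.5  1.2  0.3 -1.1 -0.3]
bottom corner world [ 0.54855705 -0.42636451  0.0118486 ] top [ 0.53987629 -0.42531492  0.15157528]
bottom corner world [ 0.56439064 -0.42843791  0.01284787] top [ 0.55570988 -0.42738831  0.15257454]
```

```bash
python3 -m creep '[-0.1,0,0,0, -0.2,0,0,0, -0.3,0,0.02,0, -0.32,0,0.05,0, -0.32,0,0.1,0, -0.32,0,0.14,0, -0.32,0,0.14,0]'
python3 - <<'E'
from h import *
im=imaging.read_camera("wrist")[:,:,::-1]; cv2.imwrite("pics/ae_w.png",im)
crop(im,175,150,335,280,"pics/ae2.png",4.5)
print(st()[1],st()[0]["opening"],st()[0]["contact_force"],st()[0]["wrist_torque"])
E
```

```text
time: 25.78
eef_pos: [0.5746, -0.4314, 0.1218]
tcp_rot: [0.065, 0.998, -0.0, 0.001]
contact_force: [-2.2, 1.8, 4.0]
opening: 0.689
[ 0.5745894  -0.43134629  0.12180986] 0.6878763009004821 [-1.95601092  1.80841662  4.31066822] [ 0.41069555  0.49876739 -0.0116056 ]
```

View pics/ae2.png

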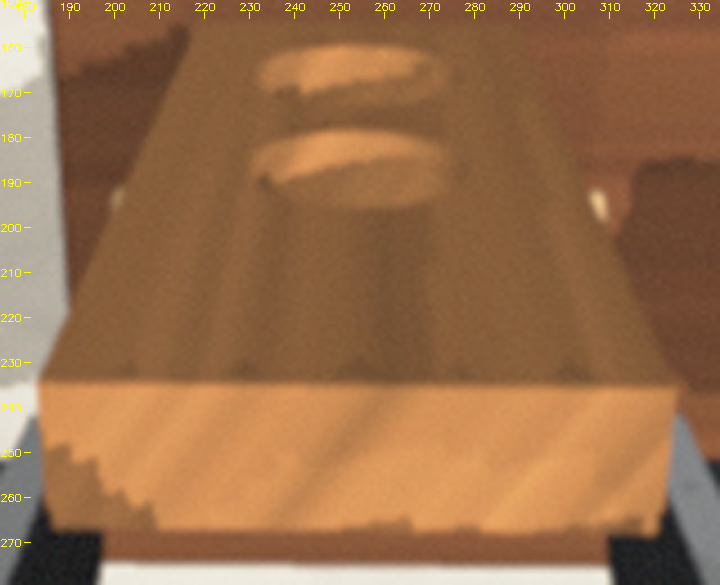

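Run:
```python
from h import *
s,p,M=st(); c=imaging.camera_info("wrist")
crop(cv2.imread("pics/ae_w.png"),175,135,335,245,"pics/ae3.png",4.8)
for row in (152,155):
    obs=[((1,-1,0),(183.5,234)),((1,1,0),(325.5,235)),((-1,-1,0),(186,267)),((-1,1,0),(321.5,268)),((1,-1,1),(217,row)),((1,1,1),(290,row))]
    x,f,_=ingripW(c,M,p,obs,.14); print(np.round(x,4),f)
    Rm=R.from_euler('yx',x[3:5]).as_matrix()
    for sx in(1,-1): print('bottom corner world',p+M@(x[:3]+Rm@np.array([sx*.008,0,.14])),'top',p+M@(x[:3]+Rm@np.array([sx*.008,0,0])))
```

```text
[ 0.0179  0.0013 -0.0292  0.0505 -0.0005] [-0.7  1.1 -0.1  0.1 -0.  -0.1  0.7 -1.2  1.5  0.  -1.1 -0. ]
bottom corner world [ 0.54220601 -0.42583029  0.01157802] top [ 0.54902311 -0.42670113  0.15140924]
bottom corner world [ 0.55805168 -0.42790342  0.0107926 ] top [ 0.56486878 -0.42877426  0.15062381]
[ 0.0179  0.0013 -0.0292  0.0318 -0.0005] [-0.6  1.  -0.3 -0.1 -0.1  0.1  0.7 -1.   1.7 -0.  -1.2 -0. ]
bottom corner world [ 0.5448148  -0.42617015  0.01127985] top [ 0.54904323 -0.42670405  0.15121496]
bottom corner world [ 0.56067225 -0.42824477  0.01079276] top [ 0.56490068 -0.42877867  0.15072788]
```

View pics/ae3.png

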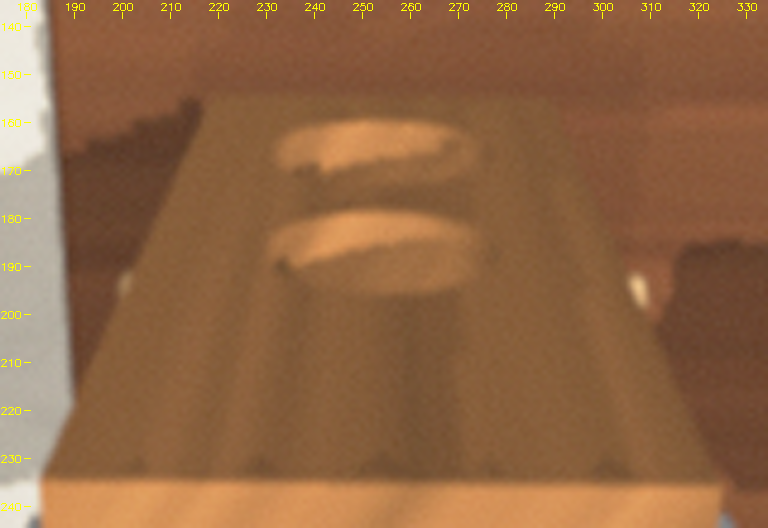

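```bash
python3 -m creep '[0.1,0,-0.03,0, 0.1,0,-0.03,0]'
python3 -m creep '[0,0,0,0, 0,0,0,0, 0,0,0,0, 0,0,0,0, 0,0,0,0]' 0
python3 - <<'E'
from h import *
im=imaging.read_camera("wrist")[:,:,::-1]; cv2.imwrite("pics/af_w.png",im)
im=imaging.read_camera("scene")[:,:,::-1]; cv2.imwrite("pics/af_scene.png",im); crop(im,270,220,360,335,"pics/af_s.png",5)
print(st()[1],st()[0]["opening"],st()[0]["contact_force"],st()[0]["wrist_torque"])
E
```

```text
time: 26.0
eef_pos: [0.5719, -0.431, 0.1219]
tcp_rot: [0.065, 0.998, -0.0, 0.001]
contact_force: [-0.5, 1.0, 4.2]
opening: 0.691
time: 26.42
eef_pos: [0.5716, -0.4308, 0.1208]
tcp_rot: [0.065, 0.998, 0.0, -0.0]
contact_force: [1.0, 0.0, -0.4]
opening: 0.998
[ 0.57162312 -0.430804    0.12099879] 0.9984139470310206 [-0.81753263  0.39423221  0.04306177] [0.00869528 0.01416701 0.01019549]
```

View pics/af_w.png

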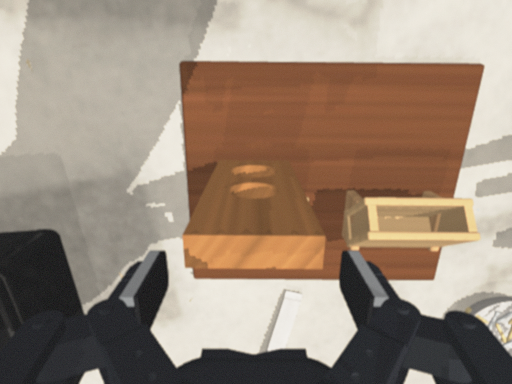

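View pics/af_s.png

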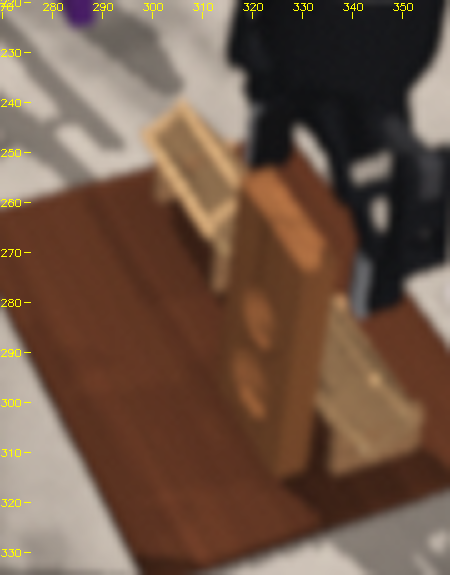

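```bash
python3 -m creep '[0,0,-0.3,0, 0,0,-1,0, 0,0,-2,0, 0,0,-3,0, 0,0,-3.6,0, 0,0,-3.8,0, 0,0,-3.8,0]'
python3 - <<'E'
from h import *
im=imaging.read_camera("wrist")[:,:,::-1]; cv2.imwrite("pics/ag_w.png",im); crop(im,170,170,350,340,"pics/ag2.png",3.5)
print(st()[1])
E
```

```text
time: 27.1
eef_pos: [0.5723, -0.4315, 0.2188]
tcp_rot: [0.065, 0.998, -0.001, 0.002]
contact_force: [1.0, -0.8, -0.3]
opening: 1.003
[ 0.57164631 -0.43086524  0.21649862]
```

View pics/ag2.png

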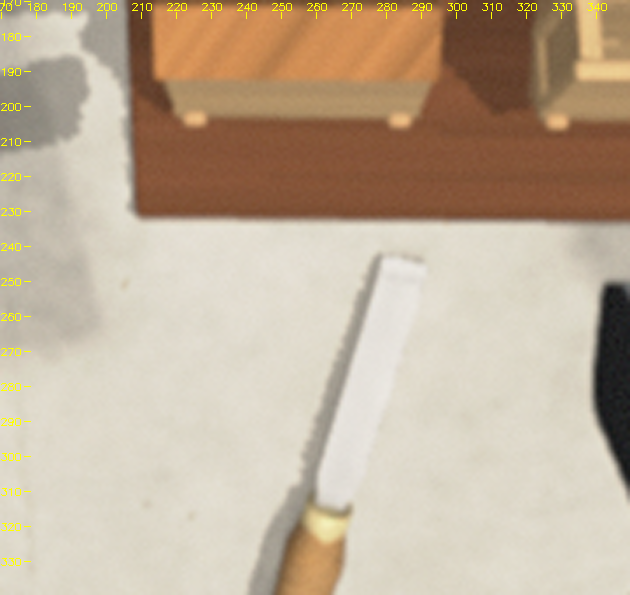

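```bash
python3 -m creep '[0.1,0,0,0.7, 0.2,0,0,2.1, 0.3,0,0,3.5, 0.4,0,0,4.9, 0.5,0,0,6.3, 0.6,0,0,7.7, 0.6,0,0,9.1, 0.6,0,0,10.5, 0.6,0,0,11.9, 0.6,0,0,13.3, 0.6,0,0,14.7, 0.6,0,0,16.1, 0.6,0,0,17.3, 0.6,0,0,18, 0.6,0,0,18]'
python3 - <<'E'
from h import *
import pickle
im=imaging.read_camera("wrist")[:,:,::-1]; cv2.imwrite("pics/ah_w.png",im); crop(im,210,110,330,300,"pics/ah2.png",3.1)
im=imaging.read_camera("scene")[:,:,::-1]; cv2.imwrite("pics/ah_scene.png",im); crop(im,270,200,370,330,"pics/ah_s.png",4.4)
pickle.dump((imaging.camera_info("wrist"),st()[1],st()[2]),open("pics/ah_c.pkl","wb"))
print(st()[1])
E
```

```text
time: 28.4
eef_pos: [0.5559, -0.428, 0.2132]
tcp_rot: [0.752, 0.659, -0.0, -0.002]
contact_force: [0.2, 0.1, 0.1]
opening: 0.999
[ 0.55610802 -0.42826761  0.21401343]
```

View pics/ah2.png

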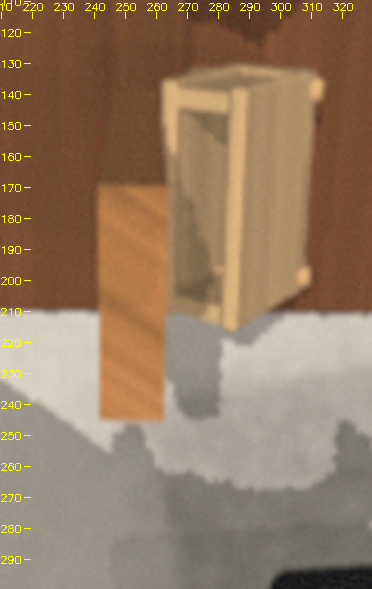

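View pics/ah_s.png

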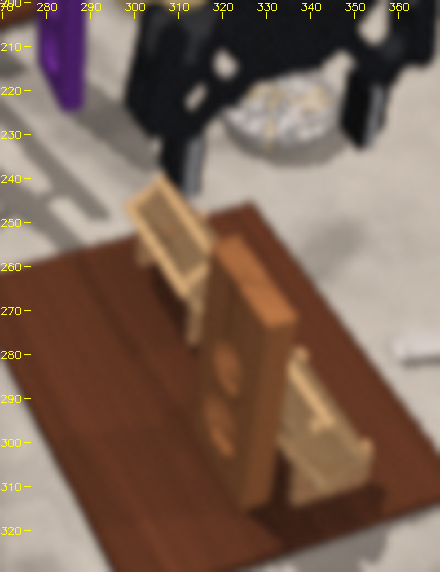

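Run:
```python
from h import *
import pickle
c,p,M=pickle.load(open("pics/ah_c.pkl","rb"))
P=np.array([ray(c,uv,.152) for uv in ((241.5,169),(263,169),(242,244),(263.5,244.5))]); print(np.round(P,4)); m=P.mean(0); print(m, 'heading of thickness',np.arctan2(*( (P[1]+P[3]-P[0]-P[2])[[1,0]])),np.arctan2(*( (P[0]+P[1]-P[2]-P[3])[[1,0]]))-np.pi/2)
print(np.linalg.norm(P[0]-P[1]),np.linalg.norm(P[0]-P[2]))
t=[m[0],m[1],.152-.018]; print(units(t,-.13))
```

```text
[[ 0.5503 -0.3965  0.152 ]
 [ 0.5654 -0.3985  0.152 ]
 [ 0.5424 -0.4553  0.152 ]
 [ 0.5587 -0.4578  0.152 ]]
[ 0.55417874 -0.42701311  0.152     ] heading of thickness -0.1412929132629887 -0.12373919682869472
0.015130476462858719 0.059249215189687204
[0.03, -0.07, 3.2, np.float64(0.02)]
```

```bash
python3 -m creep '[0,-0.05,0.5,0, 0.03,-0.07,1.4,0, 0.03,-0.07,2.2,0, 0.03,-0.07,2.8,0, 0.03,-0.07,3.15,0, 0.03,-0.07,3.28,0, 0.03,-0.07,3.28,0]' 60 40
python3 -m creep '[0,0,0,0, 0,0,0,0, 0,0,0,0]' 140
python3 - <<'E'
from h import *
im=imaging.read_camera("wrist")[:,:,::-1]; cv2.imwrite("pics/ai_w.png",im)
print(st()[1],units([.5542,-.4270,.132],-.13),st()[0]["opening"])
E
```

```text
time: 29.08
eef_pos: [0.5548, -0.4276, 0.1329]
tcp_rot: [0.752, 0.66, -0.0, -0.001]
contact_force: [0.3, 0.3, -0.3]
opening: 0.763
time: 29.33
eef_pos: [0.5557, -0.4286, 0.136]
tcp_rot: [0.752, 0.66, 0.0, 0.001]
contact_force: [0.5, -0.3, -0.6]
opening: 0.447
[ 0.55566221 -0.42841197  0.13574357] [0.05, -0.07, 0.15, np.float64(-0.0)] 0.451070278351159
```

View pics/ai_w.png

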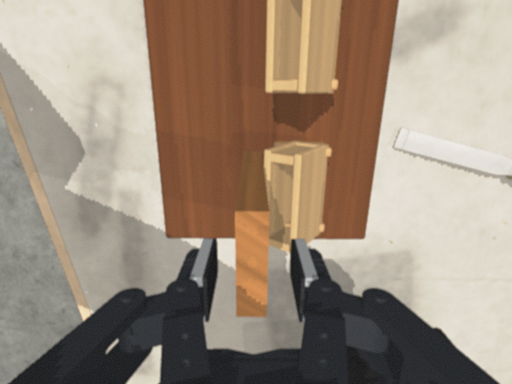

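```bash
python3 -m creep '[0.03,-0.05,0.1,0, 0.03,-0.05,0.15,0, 0.03,-0.05,0.15,0]'
python3 -m creep '[0,0,0,0, 0,0,0,0, 0,0,0,0, 0,0,0,0, 0,0,0,0]' 255 40
python3 -m creep '[0,0,-0.1,0, 0,0,-0.4,0, 0,0,-0.8,0, 0,0,-1.2,0, 0,0,-1.4,0, 0,0,-1.4,0]'
python3 - <<'E'
from h import *
import pickle
im=imaging.read_camera("wrist")[:,:,::-1]; cv2.imwrite("pics/aj_w.png",im); crop(im,205,130,310,320,"pics/aj2.png",3.1)
pickle.dump((imaging.camera_info("wrist"),st()[1],st()[2]),open("pics/aj_c.pkl","wb"))
print(st()[1],st()[0]["opening"],st()[0]["contact_force"])
E
```

```text
time: 29.63
eef_pos: [0.5537, -0.4267, 0.1301]
tcp_rot: [0.752, 0.66, -0.0, -0.0]
contact_force: [1.0, 0.2, -0.5]
opening: 0.45
time: 30.05
eef_pos: [0.554, -0.4271, 0.1306]
tcp_rot: [0.752, 0.66, -0.0, 0.0]
contact_force: [0.5, -0.5, 0.1]
opening: 0.178
time: 30.55
eef_pos: [0.5544, -0.4277, 0.1685]
tcp_rot: [0.752, 0.66, -0.0, 0.002]
contact_force: [0.1, 0.8, -0.6]
opening: 0.181
[ 0.55426343 -0.42751274  0.16727509] 0.1764385101690091 [-0.27815851 -0.40041418 -0.43301998]
```

View pics/aj2.png

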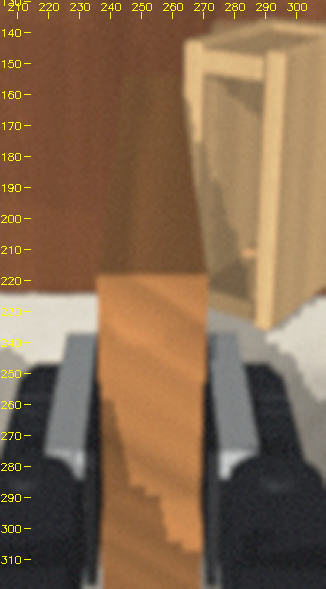

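Run:
```python
from h import *
import pickle
c,p,M=pickle.load(open("pics/aj_c.pkl","rb"))
im=cv2.imread("pics/aj_w.png"); crop(im,215,290,300,384,"pics/aj3.png",6); 
crop(cv2.convertScaleAbs(im,alpha=1.8,beta=20),225,130,285,230,"pics/aj4.png",6)
print(ingrip(c,M,p,[((1,-1,0),(236,217.5)),((1,1,0),(271.5,217.5))],.14,(0,0,-.021,0,0)))
```

```text
(array([-8.04650036e-04, -1.03609414e-03, -1.88114780e-02,  5.52930715e-03,
       -8.14188672e-06]), array([ 0.,  0., -0., -0., -0.]))
```

View pics/aj3.png

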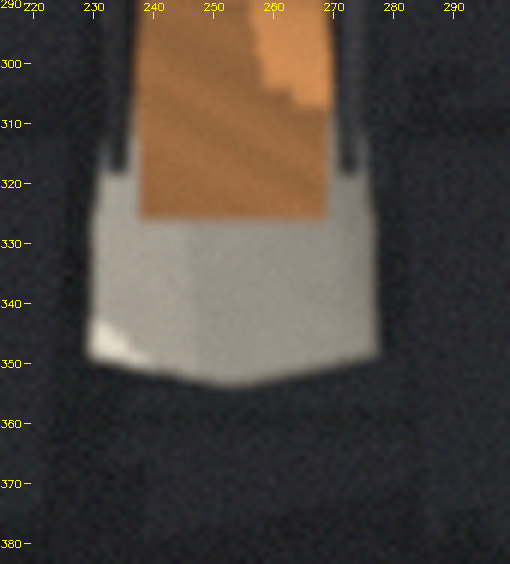

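View pics/aj4.png

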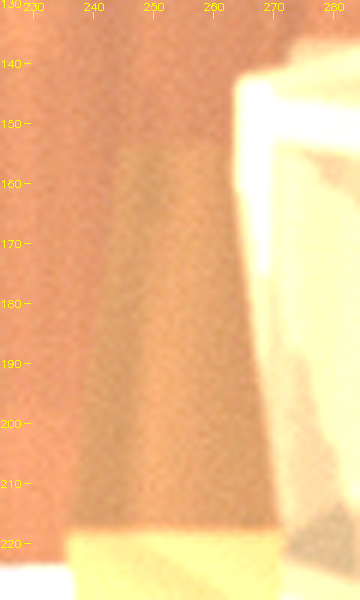

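Run:
```python
from h import *
import pickle
c,p,M=pickle.load(open("pics/aj_c.pkl","rb"))
x,f=ingrip(c,M,p,[((1,-1,0),(236,217.5)),((1,1,0),(271.5,217.5)),((-1,-1,0),(238,325.5)),((-1,1,0),(268.5,325.5)),((1,-1,1),(244.5,153.5)),((1,1,1),(261.5,153.5))],.14); print(x,f)
# rack now
t=imaging.read_camera("top")[:,:,::-1]; cv2.imwrite("pics/ak_top.png",t); crop(t,95,125,265,215,"pics/ak_t.png",4.6)
s=imaging.read_camera("scene")[:,:,::-1]; cv2.imwrite("pics/ak_scene.png",s); crop(s,180,90,290,215,"pics/ak_s.png",4.7)
```

```text
[-0.0003568  -0.00116341 -0.02007365 -0.00037322  0.00275632] [-0.4  0.1 -0.1  0.  -0.1 -0.1  0.7 -0.1 -0.4  0.1  0.6  0.   0.3]
```

View pics/ak_t.png

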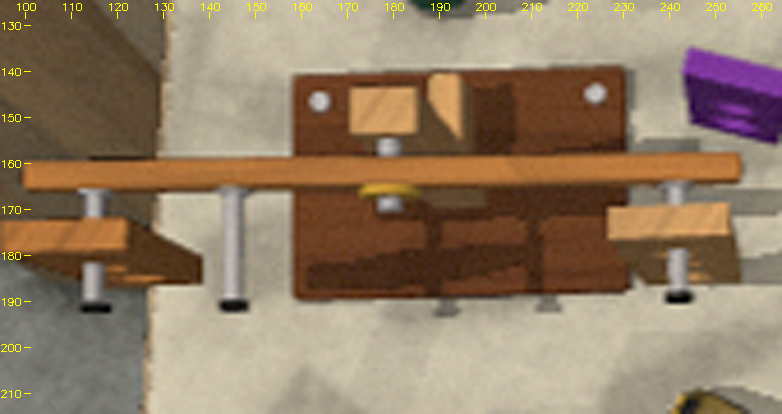

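View pics/ak_s.png

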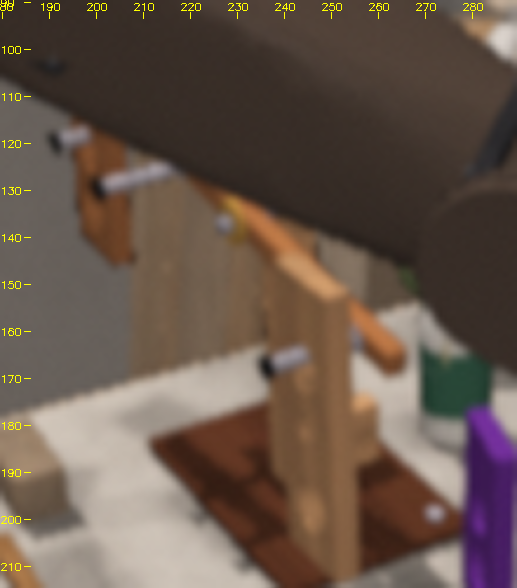

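Run:
```python
from h import *
T=imaging.camera_info("top"); S=imaging.camera_info("scene")
off={'r':-.15,'i':.08,'o':.15}
obs=[('r',-.0305,T,(242,188.8)),('i',-.0305,T,(145.2,190.8)),('o',-.0305,T,(115.3,191.5)),('i',.03,T,(145,165.5)),('r',-.0305,S,(236,167)),('i',-.0305,S,(200.5,129)),('o',-.0305,S,(191.3,119.8))]
def pr(p):
    c,f,b=pegs(p); return np.concatenate([proj(cam,c+off[k]*b+a*f)[0]-uv for k,a,cam,uv in obs])
r=least_squares(pr,[.53,.08,.23,.06,-.09]); print(np.round(r.x,4),np.round(r.fun,1))
r2=least_squares(lambda q:pr([.5299,.0794,.2311,.0604,q[0]]),[-.09]); print(r2.x,np.round(r2.fun,1))
q=[.5299,.0794,.2311,.0604,r2.x[0]]; c,f,b=pegs(q); mid=c+.08*b; print('inner',mid)
h=.0604; l=np.array([-np.sin(h),np.cos(h),0]); z=np.array([0,0,1])
# hung board px bottom/top etc
for a,dz in ((-.06,-.002),(0,-.002)):
    hole=mid+a*f+dz*z-.001*l; hx,hy,hz=-.0004,-.0012,-.0201+.06
    tcp=hole-(hx*l+hy*f)+hz*z; print(a,np.round(tcp,4),units(tcp,h))
print(units([.47,-.30,.40],h),units([.45,.05,.40],h))
```

```text
[ 0.5299  0.0782  0.2319  0.0582 -0.0799] [ 0.3  0.1 -0.1 -0.  -0.5 -0.1  0.2  0.1  0.2 -0.1 -0.1  0.3 -0.  -0.1]
[-0.07868428] [-0.2 -0.  -0.4  0.1 -0.8  0.  -0.2  0.2  0.2 -0.1 -0.2  0.5 -0.2  0.1]
inner [0.52508588 0.15900705 0.23738825]
-0.06 [0.4664 0.1549 0.2753] [22.62, -6.5, -4.4, np.float64(-2.18)]
0 [0.5263 0.1585 0.2753] [23.08, -4.14, -4.39, np.float64(-2.18)]
[4.6, -3.99, -9.38, np.float64(-2.18)] [18.38, -6.6, -9.38, np.float64(-2.18)]
```

```bash
python3 -m creep '[0,0,-0.6,0, 0,-0.2,-1.8,0, 0.2,-0.6,-3.2,0, 0.7,-1.2,-4.6,-0.2, 1.5,-2,-6,-0.5, 2.5,-2.8,-7.3,-0.8, 3.6,-3.6,-8.2,-1.1, 4.8,-4.4,-8.7,-1.4, 6,-5.1,-8.8,-1.7, 7.3,-5.7,-8.8,-2, 8.6,-6.1,-8.8,-2.2, 9.9,-6.4,-8.8,-2.2, 11.2,-6.5,-8.8,-2.2, 12.5,-6.5,-8.8,-2.2, 13.8,-6.5,-8.8,-2.2, 15.1,-6.5,-8.8,-2.2, 16.3,-6.5,-8.8,-2.2, 17.3,-6.5,-8.8,-2.2, 18,-6.5,-8.8,-2.2, 18.2,-6.5,-8.8,-2.2]'
python3 - <<'E'
from h import *
print(st()[1],st()[0]["opening"],st()[0]["contact_force"],units([.4664,.1549,.38],.0604),units([.4664,.1549,.2753],.0604))
E
```

```text
time: 32.37
eef_pos: [0.4517, 0.0477, 0.3864]
tcp_rot: [0.684, 0.73, 0.001, 0.0]
contact_force: [0.7, -0.4, 0.2]
opening: 0.178
[0.45170366 0.04766782 0.38640954] 0.17769881086402453 [ 0.73674065 -0.40906534  0.1986032 ] [4.24, 0.87, 0.26, np.float64(0.06)] [4.24, 0.86, 4.45, np.float64(0.06)]
```

```bash
python3 -m creep '[0.4,0.1,0,0, 1.2,0.2,0.1,0.05, 2.2,0.4,0.5,0.05, 3.2,0.6,1.2,0.05, 3.9,0.8,2.1,0.05, 4.2,0.85,3.0,0.05, 4.25,0.87,3.8,0.05, 4.25,0.87,4.3,0.05, 4.25,0.87,4.45,0.05, 4.25,0.87,4.45,0.05]'
python3 - <<'E'
from h import *
import pickle
s=imaging.read_camera("scene")[:,:,::-1];cv2.imwrite("pics/al_scene.png",s); crop(s,170,90,290,215,"pics/al_s.png",4.6)
w=imaging.read_camera("wrist")[:,:,::-1];cv2.imwrite("pics/al_w.png",w)
c=imaging.camera_info("wrist")
q=[.5299,.0794,.2311,.0604,-.0787]; C,f,b=pegs(q)
print(st()[1],st()[0]["opening"],st()[0]["contact_force"],units([.4664,.1549,.2753],.0604)); print('pred inner button/base',proj(c,[C+.08*b-.0305*f,C+.08*b+.03*f]).tolist(),'outer',proj(c,[C+.15*b-.0305*f,C+.15*b+.03*f]).tolist())
E
```

```text
time: 33.2
eef_pos: [0.4668, 0.152, 0.2734]
tcp_rot: [0.687, 0.727, -0.001, -0.001]
contact_force: [-0.2, 0.1, -0.1]
opening: 0.177
[0.46783276 0.15217993 0.27574004] 0.1776709279017642 [ 0.60429127 -0.06556995 -1.69527399] [0.11, -0.05, 0.02, np.float64(-0.05)]
pred inner button/base [[295.8747303670977, 218.2947105601042], [387.7223104966984, 217.83960390371973]] outer [[302.2236713312745, 109.263600219231], [408.9744007080959, 108.75279923255354]]
```

View pics/al_w.png

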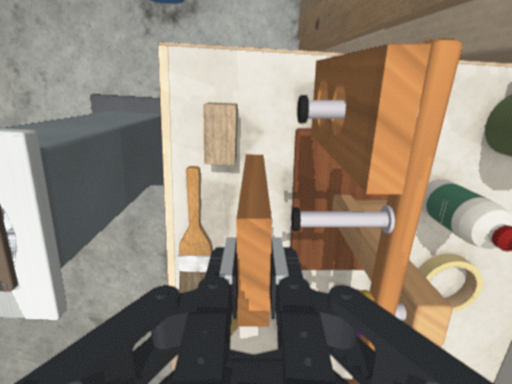

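View pics/al_s.png

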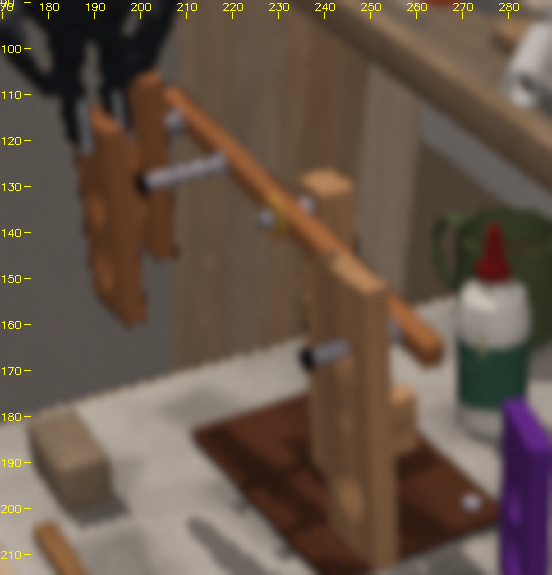

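```bash
python3 -m creep '[0.05,0.1,0,0, 0.08,0.3,0,0, 0.08,0.55,0,0, 0.08,0.8,0,0, 0.08,1.05,0,0, 0.08,1.3,0,0, 0.08,1.55,0,0, 0.08,1.8,0,0, 0.08,2.05,0,0, 0.08,2.25,0,0, 0.08,2.35,0,0, 0.08,2.35,0,0]'
python3 - <<'E'
from h import *
s=imaging.read_camera("scene")[:,:,::-1];cv2.imwrite("pics/am_scene.png",s); crop(s,170,90,290,215,"pics/am_s.png",4.6)
w=imaging.read_camera("wrist")[:,:,::-1];cv2.imwrite("pics/am_w.png",w)
print(st()[1],st()[0]["opening"],st()[0]["contact_force"],units([.5263,.1585,.2753],.0604))
E
```

```text
time: 34.3
eef_pos: [0.5261, 0.158, 0.2741]
tcp_rot: [0.687, 0.727, -0.0, -0.0]
contact_force: [0.4, 0.3, -1.6]
opening: 0.179
[0.52550811 0.15802586 0.27414244] 0.17756146793579752 [ 0.07922757  0.88337717 -1.28195327] [0.02, 0.03, -0.05, np.float64(-0.03)]
```

View pics/am_w.png

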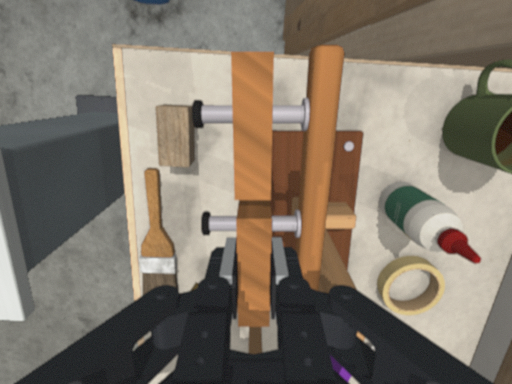

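View pics/am_s.png

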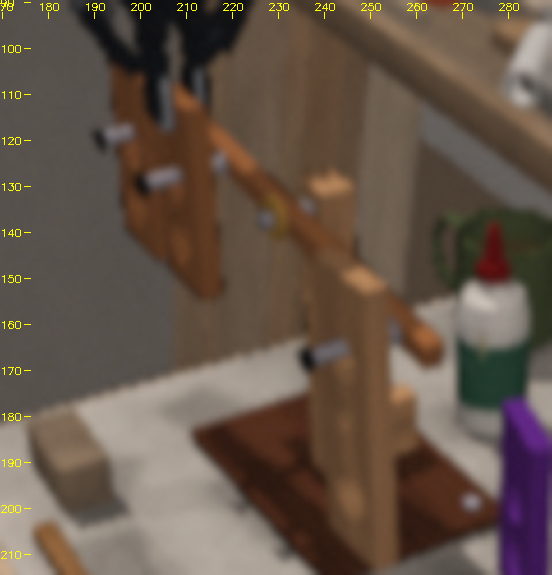

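```bash
python3 -m creep '[0,0,0.05,0, 0,0,0.1,0, 0,0,0.15,0, 0,0,0.2,0, 0,0,0.25,0, 0,0,0.3,0, 0,0,0.35,0, 0,0,0.4,0, 0,0,0.44,0, 0,0,0.48,0, 0,0,0.52,0, 0,0,0.56,0, 0,0,0.6,0, 0,0,0.64,0, 0,0,0.66,0, 0,0,0.66,0, 0,0,0.66,0]'
python3 - <<'E'
from h import *
s=imaging.read_camera("scene")[:,:,::-1];cv2.imwrite("pics/an_scene.png",s); crop(s,170,90,290,215,"pics/an_s.png",4.6)
w=imaging.read_camera("wrist")[:,:,::-1];cv2.imwrite("pics/an_w.png",w)
print(st()[1],st()[0]["opening"],st()[0]["contact_force"])
E
```

```text
time: 35.82
eef_pos: [0.5256, 0.158, 0.2578]
tcp_rot: [0.686, 0.727, 0.0, 0.0]
contact_force: [-0.1, 1.7, 0.1]
opening: 0.176
[0.52567081 0.15803832 0.25785135] 0.17796470374861034 [-0.12427312  0.93191297  0.00919121]
```

View pics/an_s.png

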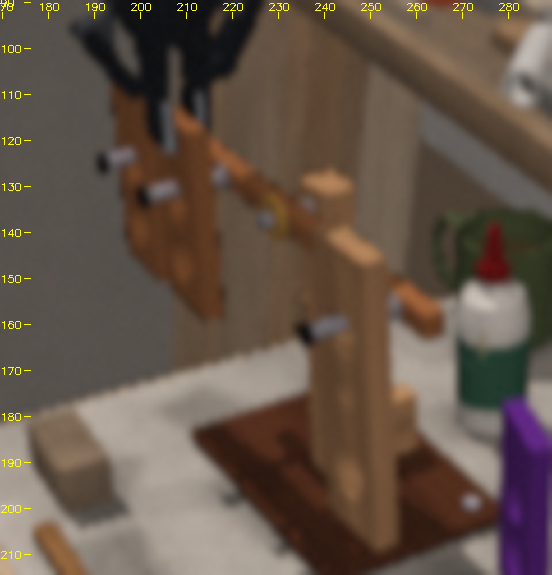

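View pics/an_w.png

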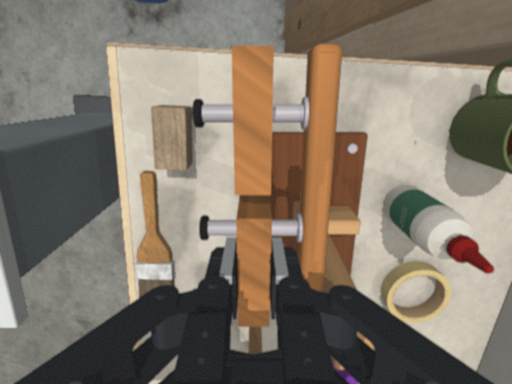

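```bash
python3 -m creep '[0,0,0,0, 0,0,0,0, 0,0,0,0, 0,0,0,0, 0,0,0,0]' 130
python3 -m creep '[0,0,-0.2,0, 0,0,-0.6,0, 0,0,-1.3,0, 0,0,-2.3,0, 0,0,-3.3,0, 0,0,-4.2,0, 0,0,-4.8,0, 0,0,-5,0, 0,0,-5,0]'
python3 - <<'E'
from h import *
s=imaging.read_camera("scene")[:,:,::-1];cv2.imwrite("pics/ao_scene.png",s); crop(s,170,90,290,225,"pics/ao_s.png",4.4)
t=imaging.read_camera("top")[:,:,::-1];cv2.imwrite("pics/ao_top.png",t)
w=imaging.read_camera("wrist")[:,:,::-1];cv2.imwrite("pics/ao_w.png",w)
print(st()[1],st()[0]["opening"],st()[0]["contact_force"])
E
```

```text
time: 36.33
eef_pos: [0.5256, 0.1579, 0.2577]
tcp_rot: [0.687, 0.727, -0.0, 0.0]
contact_force: [-0.9, -0.2, 0.0]
opening: 0.49
time: 37.08
eef_pos: [0.5262, 0.1581, 0.3856]
tcp_rot: [0.687, 0.727, 0.002, 0.002]
contact_force: [0.2, 0.3, -0.2]
opening: 0.489
[0.52511239 0.15794452 0.38125536] 0.48941017766437345 [-0.27998467 -0.15436103 -1.1999802 ]
```

View pics/ao_s.png

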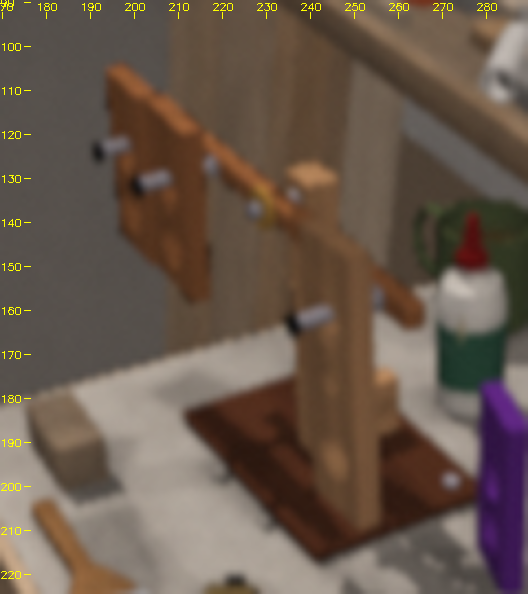

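View pics/ao_w.png

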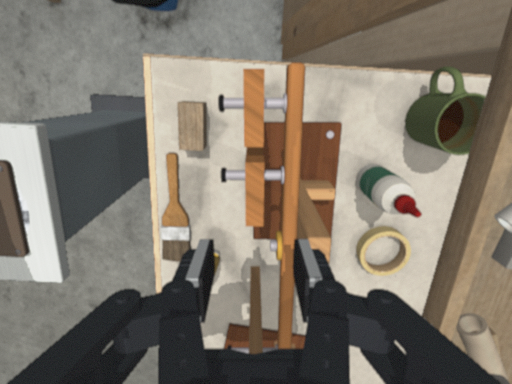

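```bash
python3 -m creep '[0,0,0,0, 0,0,0,0, 0,0,0,0, 0,0,0,0, 0,0,0,0, 0,0,0,0, 0,0,0,0, 0,0,0,0, 0,0,0,0, 0,0,0,0, 0,0,0,0, 0,0,0,0]'
python3 - <<'E'
from h import *
s=imaging.read_camera("scene")[:,:,::-1];cv2.imwrite("pics/ap_scene.png",s); crop(s,170,90,290,225,"pics/ap_s.png",4.4)
a=cv2.imread("pics/ao_scene.png"); d=cv2.absdiff(a,s)[95:225,185:290]; print('scene diff max/mean',d.max(),d.mean())
t=imaging.read_camera("top")[:,:,::-1];cv2.imwrite("pics/ap_top.png",t); crop(t,95,115,275,255,"pics/ap_t.png",4)
S=imaging.camera_info("scene")
for lean in (-.05,0,.05):
    C,f,b=pegs([.5299,.0794,.2311,.0604,lean]); print(lean,np.round(proj(S,[C+k*b-.0305*f for k in(-.15,.08,.15)]),1).tolist())
print(st()[0]["time"],st()[0]["contact_force"])
E
```

```text
time: 38.23
eef_pos: [0.5256, 0.158, 0.3828]
tcp_rot: [0.687, 0.727, 0.0, 0.0]
contact_force: [0.1, 0.5, -1.4]
opening: 0.49
scene diff max/mean 19 0.5616361416361416
-0.05 [[236.2, 165.6], [200.3, 130.1], [191.2, 121.1]]
0 [[236.1, 163.2], [200.4, 131.3], [191.4, 123.2]]
0.05 [[235.9, 160.8], [200.6, 132.4], [191.7, 125.3]]
38.3333 [-0.98810622  0.35304253  0.00759487]
```

View pics/ap_s.png

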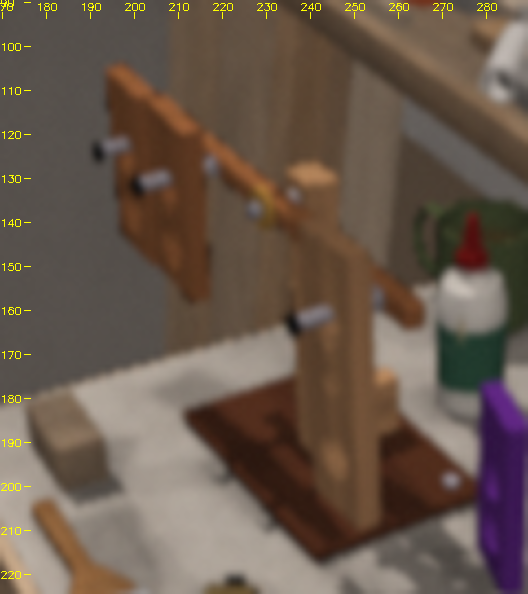

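View pics/ap_t.png

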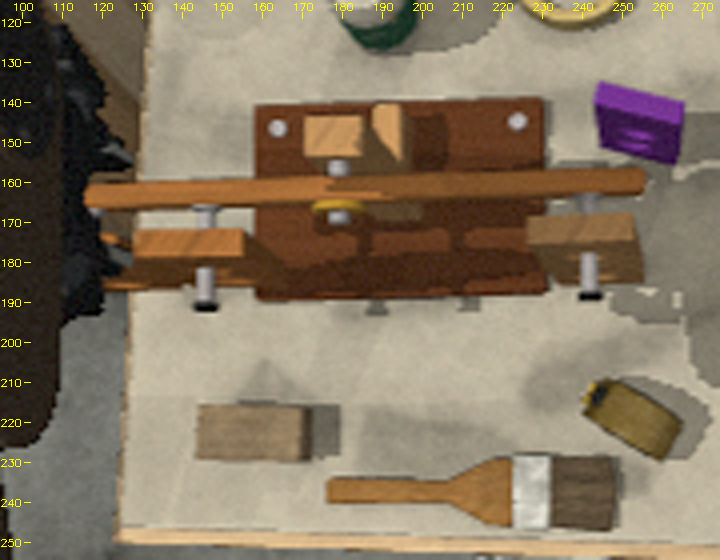

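```bash
python3 -c "
from plant import ctrl
print(ctrl.sign_off())"
```

```text
the job is handed in; nothing more can be done
None
```

The job is handed in at about 38 s. The long template hangs on the right peg, the short one on the inner left peg, and the bar looks level.

- **Long template:** it came out of its slot in a grip across the thickness and turned upright between the pads. I threaded it onto the right peg, lowered it slowly and released it. The fit to the pictures then gave a bar lean of about -0.08.
- **Short template – went wrong once:** it sprang out of the fingers as it left its slot and landed flat, with its end near the front edge of the bench. I picked it up by its side edges, turned it upright against the front of the slot, and stood it on the holder's foot. From there I gripped it again across the thickness, hung it on the inner left peg and released it.

**Last checks:**
- **Bar:** the peg ends in the scene picture fit a lean of about 0.01 (level within 0.05), and two pictures about 1 s apart showed no visible motion.
- **Templates:** all three appear to hang upright and free on their pegs.
- **Gripper:** it was open and about 0.12 m above the release height, with the force reading at noise level.
- **Bystanders:** the tape measure, wood block, brush and the purple look-alike looked unmoved in the top picture.

The contact forces on the templates and the speed of the bar could not be read directly. The pictures give no sign of trouble with either.

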